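Tip the soap out of the tilting tub and hang the nail brush on it

TASK

Turn the tilting metal tub over to the nail brush: push its black lever away from you, past the balance point, until the tub tips over and the soap bar slides out into the clear dish below. Then ease the tub back upright by hand without letting it drop or slam, and afterwards take the wooden nail brush off the four-slot rack and hang it by its own hook over the tub's near rim, beside the lever. Leave the comb and everything else where it is, and let go at the end.

Things in the scene. Friction and masses are not known exactly. Their poses are not given: they have to be found in the camera images.
- stand: Fixed chrome stand that carries the tub. Origin on the ledge under the hinge; x from the near (lever) side to the far (pour) side, y along the hinge, z up; turned up to 0.2 rad. Posts 16 mm thick, 152 mm high at y = +-115 mm; low 16 mm bars on the ledge at y = +-115 mm from x = -80 to 175 mm and across at both ends.
- tub_pivot (a point): Point on the tub's hinge axis midway between the posts, 140 mm above the ledge; axes as the stand's, fixed. Tub: brushed metal, 170 mm wide along y, 5 mm walls, upright near wall, floor 20 mm below the pivot, rims 60 mm above it, pour wall sloping out to x = 75 mm.
- tub (a joint): Tub angle (rad): 0 upright on its stop, 1.9 tipped on the other stop; positive turns the top towards the stand's +x. Nearly free hinge, no spring: its weight holds it on either stop, balance near 0.6 rad when empty; about 1 N at the lever moves it. Let go between, it falls. Below 0.6 rad it must not fall back faster than 2.3 rad/s; letting go below 0.1 rad is safe.
- tub_lever (a point): Grip point on the black lever, a bar 12 mm thick along y, 24 mm wide, 85 mm long, rising from the tub's near rim and leaning 33 deg back to the robot; free end 25 mm beyond. In the tub's frame (pivot origin, stand axes when upright) at x = -85, y = 50, z = 100 mm; it runs an arc of 131 mm radius to x = 122, z = 48 mm when tipped. Axes turn with the tub.
- rail_mid (a point): Middle of a fixed chrome towel rail, an 18 mm bar 360 mm long along the stand's y, at stand x = 110 mm, 325 mm above the ledge; its uprights at y = +-180 mm stand at x = 175 mm. The tipped lever lies under it, so the gripper must come in under it tilted some 30 to 45 deg, fingers pointing down and away along +x.
- tub_rim (a point): Point on the top edge of the tub's upright near wall, mid-thickness of the 5 mm wall; tub frame x = -52.5, y = -40, z = 60 mm. Free rim reaches 40 mm to the -y side of it and 70 mm to the +y side (then the lever). The wall goes 80 mm down, its near face is free. Axes turn with the tub.
- soap: Cream soap bar 45 x 85 x 26 mm, 110 g, lying in the tub, long side along the hinge. Origin at the centre of its underside.
- dish: Clear acrylic soap dish, 170 x 160 mm, 35 mm high, 4 mm walls, fixed on the ledge below the tub's pour side. Origin at the centre of its underside, axes as the stand's.
- nailbrush: Wooden nail brush, pale bristles, 172 mm long, 90 g, hung by its hook on the rack's near plate in an outer slot. Origin: middle of the roof of the hook's slot, on the plate's top edge; z up, x from bristle side (to the robot) to hook tooth. Hook slot 12 mm wide along x (+-6 mm), 28 mm deep, open downwards. Head 44 mm wide in y, x = -43 to -11, down to z = -125 mm.
- brush_grip (a point): Middle of the nail brush's upright grip above its hook, 32 mm above the body's origin: 14 mm thick along y, 24 mm wide along x, its top 15 mm higher. Pinch it across y, from above.
- rack: Fixed chrome rack with four slots, 90 x 235 mm, 150 mm high, turned up to 0.15 rad about z. Origin at the centre of its underside; x away from the robot. Its near plate (5 mm thick, top edge at 150 mm) stands at x = -30 mm, the far one at +30 mm; the outer slots are centred at y = +-82 mm. The brush hangs in one outer slot, the comb in the other.
- comb: Blue plastic comb, 180 mm long with the same hook as the nail brush, hanging in the rack's other outer slot: leave it alone.
- hairbrush: Round wooden hairbrush, 205 mm long, 64 mm thick, lying to the left: leave alone.
- pillbox: Closed grey pill organiser with seven lids, 175 x 34 x 28 mm, behind the rack: leave alone.
- tumbler: Glass tumbler, 72 mm across, 95 mm high, left of the stand: leave alone.
- jar: Closed cream jar, 62 mm across, 55 mm high, on the near side between rack and stand: leave alone.
- lotion: Amber bottle, 56 mm across, 150 mm high, at the far right: leave alone.
There are look-alikes about, which are no part of the job. There is more than one size of the soap; the job needs the largest.

How it is judged:
By the outcome, as a careful person would: the job done as asked, in the order asked, and still so for the second after the job is handed in, with the robot touching nothing.
It also fails if it takes over 64 s, if anything falls off the work surface, if the arm or the gripper's body presses on something with over 40 N, if the wrist force passes 120 N, or if a joint passes its speed limit or range.

ROBOT

A 6-joint arm with a two-finger parallel gripper is mounted at the origin on the work surface. World frame = base frame: x ahead of the robot, y to its left, z up, the work surface at z = 0. Lengths are in m, angles in degrees, forces in N, time in s.
With the tool pointing down it reaches from about 0.4 to 0.825 m from the base axis. Payload 7 kg.
Tool frame: the origin (TCP) lies midway between the tips of the shut fingers; the grasp point (between the pads) lies 19 mm behind it; z points along the fingers, y is the line along which they close (so a half turn about z gives the same grasp; the last joint's range is limited). The gripper opens to 88 mm and grips with 3 to 60 N. Pads are 19 mm wide; open, the fingers measure 130 mm over their backs; the gripper's body (78 mm by 193 mm) begins 47 mm behind the grasp point.
Start: joints at [-57.462, 20.546, 0.682, 0, -70.136, -16.507], TCP at [0.186, -0.649, 0.227] pointing down, gripper open.
Joint ranges: [-176.03, 176.03], [-82.01, 121.73], [-58.28, 71.71], [-173.87, 95.51], [-174.79, -0.11], [-173.66, 173.66]. Speed limits (degrees/s): [136.94, 136.94, 172.46, 180, 180, 180].

INTERFACE

Orientations are given as [roll, pitch, yaw] about the fixed x, y, z axes, in that order (R = Rz(yaw) Ry(pitch) Rx(roll)).
In Python, from plant import * gives the robot as it stands.
- The arm moves only by the tool move_arm, never from a script. Its argument "commands" is a list of rows, each a list of 7 numbers: the shift along the world's x, y, z in mm, then the turn, a rotation vector about the world's x, y, z in degrees, then the opening in per cent of the stroke, from 0 (shut) to 100 (fully open). In form: [[x, y, z, rx, ry, rz, fingers], ...]. A call has 1 to 20 rows; each row shifts and turns the commanded pose from where the row before left it; what a row does not reach is not made up. A row lasts 1/10 s, in which the tool goes at most 50 mm and 8.59 degrees, less where a joint would pass 70% of its speed; a pose out of reach is approached as far as the arm can. A call with a gripper value outside its range is refused whole. The fingers move at their own pace and stop on an object; "squeeze" is the grip in N (left out, the last holds). Time passes only in rows, so rows that do not move let the fingers close. It gives the time, the measured TCP pose, the force and the opening at its end, in the units of the state.
- get_state(): the state, without advancing time (a new reading comes with each control period).
- capture(name): name is "scene" or "top" or "wrist"; returns a dict with "frame" (420x560x3 uint8, blue, green, red), "camera_matrix" (3x3 intrinsics, pixels), "dist_coeffs" ([k1, k2, p1, p2, k3] as OpenCV has them; the pictures are not rectified), "world_to_cam" (4x4, takes a point from world to camera coordinates); the wrist camera has in their place "tool_from_camera" (4x4, takes a point from camera to tool coordinates, whose origin is the TCP and whose axes are the flange's). Camera axes: x right, y up, looking along -z (the intrinsics and any distortion apply to the point x, -y, -z); pixel columns grow to the right and rows downward; lengths in m; the calibration is good to about 2 mm. A picture is of the moment at which its call begins: read the wrist's pose just before it. There is no depth.
- close_job(): hands the job in, once; it reports no verdict.
The state is a dict: "time_s": time; "joints": joint angles; "qd": joint speeds; "joint_torque": joint torques, N m; "tcp_pos": TCP position; "eef_rot": TCP orientation; "contact_force": force on the tool from outside, world axes, zero at the start; "moment": the same for the moment, N m; "gripper_width": finger opening in m.
Only numpy, scipy, OpenCV 4.12 (cv2) and the standard library are available. Lean on these libraries where they do the work, as an engineer would, in place of code of your own. Each camera call takes 0.05 s, during which the arm holds its last target. There are 200 camera calls.

## Working session

There is one attempt and no reset: what is moved stays moved. The work goes in short steps, Python scripts to look and compute and a tool call to move; the robot and the scene stay as the last step left them, time stands still between calls to the robot, and variables do not carry over. Pictures are saved under pics/ and viewed, on a budget of 10 in all, crops included, one or two more only if the job needs it, and the job is handed in when it is done.

Besides the shell and the picture viewer there is one more tool, called as name(argument=value, ...) on one line, values as JSON. move_arm: Moves the arm, as the interface text tells. Its arguments: {"type":"object","properties":{"commands":{"type":"array"},"squeeze":{"type":"number"}},"required":["commands"]}

```bash
ls; mkdir -p pics; cat > h.py <<'E'
from plant import *
import numpy as np, cv2
from scipy.spatial.transform import Rotation as R
def save(c,n): cv2.imwrite('pics/'+n+'.png',c['frame'])
def tcam(c,s=None):
    if 'world_to_cam' in c: return np.linalg.inv(np.array(c['world_to_cam']))
    T=np.eye(4); T[:3,:3]=R.from_euler('xyz',s['eef_rot'],degrees=True).as_matrix(); T[:3,3]=s['tcp_pos']
    return T@np.array(c['tool_from_camera'])
def ray(c,uv,s=None):
    T=tcam(c,s)
    p=cv2.undistortPoints(np.array([[uv]],float),np.array(c['camera_matrix']),np.array(c['dist_coeffs']))[0,0]
    d=T[:3,:3]@np.array([p[0],-p[1],-1]); return T[:3,3],d/np.linalg.norm(d)
def onz(c,uv,z,s=None):
    o,d=ray(c,uv,s); return o+d*(z-o[2])/d[2]
def tri(rs):
    A=np.zeros((3,3));b=np.zeros(3)
    for o,d in rs:
        P=np.eye(3)-np.outer(d,d);A+=P;b+=P@o
    x=np.linalg.solve(A,b); return x,[np.linalg.norm((np.eye(3)-np.outer(d,d))@(x-o)) for o,d in rs]
def proj(c,X,s=None):
    T=np.linalg.inv(tcam(c,s)); q=T[:3,:3]@np.array(X)+T[:3,3]
    return cv2.projectPoints(np.array([[q[0],-q[1],-q[2]]]),np.zeros(3),np.zeros(3),np.array(c['camera_matrix']),np.array(c['dist_coeffs']))[0][0,0]
E
python3 - <<'E'
from h import *
import pickle
a=capture('scene');b=capture('top');save(a,'scene0');save(b,'top0')
pickle.dump((a,b),open('c0.pkl','wb'))
print(get_state())
for c in(a,b):print(np.round(tcam(c),3),c['camera_matrix'])
E
```

```text
pics
{'time_s': 0.1, 'joints': array([-5.74616912e+01,  2.05875684e+01,  6.39491628e-01, -1.74314916e-02,
       -7.01360786e+01, -1.65061981e+01]), 'qd': array([-0.03493316, -0.08839806,  0.20444677, -0.01787886, -0.03884039,
       -0.10529456]), 'joint_torque': array([-2.95142898e-03, -5.84163702e+01,  2.93753368e+01,  7.01536596e+00,
        1.02256189e-02, -4.84033421e-05]), 'tcp_pos': array([ 0.18626382, -0.64833968,  0.22571822]), 'eef_rot': array([ 1.79914657e+02, -8.19999042e-03, -1.63973818e+02]), 'contact_force': array([-0.23288324,  0.46826104, -0.35291951]), 'moment': array([ 0.02500048, -0.00187229,  0.01875901]), 'gripper_width': 0.08761279119570152}
[[ 0.999  0.025 -0.023  0.502]
 [-0.034  0.634 -0.773 -1.127]
 [-0.005  0.773  0.634  1.131]
 [ 0.     0.     0.     1.   ]] [[473.08827395   0.         274.27471269]
 [  0.         473.08827395 205.00502455]
 [  0.           0.           1.        ]]
[[-0.043  0.974 -0.224  0.198]
 [-0.999 -0.041  0.015 -0.008]
 [ 0.005  0.225  0.974  1.654]
 [ 0.     0.     0.     1.   ]] [[513.25830346   0.         286.0262777 ]
 [  0.         513.25830346 205.40620888]
 [  0.           0.           1.        ]]
```

View pics/scene0.png

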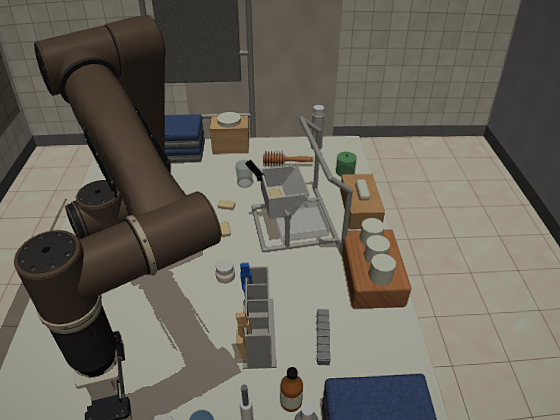

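View pics/top0.png

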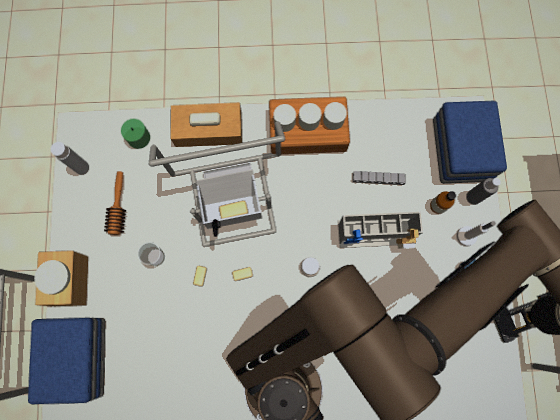

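```bash
python3 - <<'E'
from h import *
import pickle
a,b=pickle.load(open('c0.pkl','rb'));A,B=a['frame'],b['frame']
f=lambda I,x,y,w,h,W,H:cv2.resize(I[y:y+h,x:x+w],(W,H),interpolation=cv2.INTER_CUBIC)
t1=f(B,180,135,100,120,400,480); t2=f(A,240,120,100,120,400,480)
r=f(B,330,200,100,30*1,400,120)
cv2.imwrite('pics/crop1.png',np.vstack([np.hstack([t1,t2]),np.hstack([f(B,335,215,100,30,400,120),f(A,235,255,50,15,400,120)])]))
E
```

```text
(no output)
```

View pics/crop1.png

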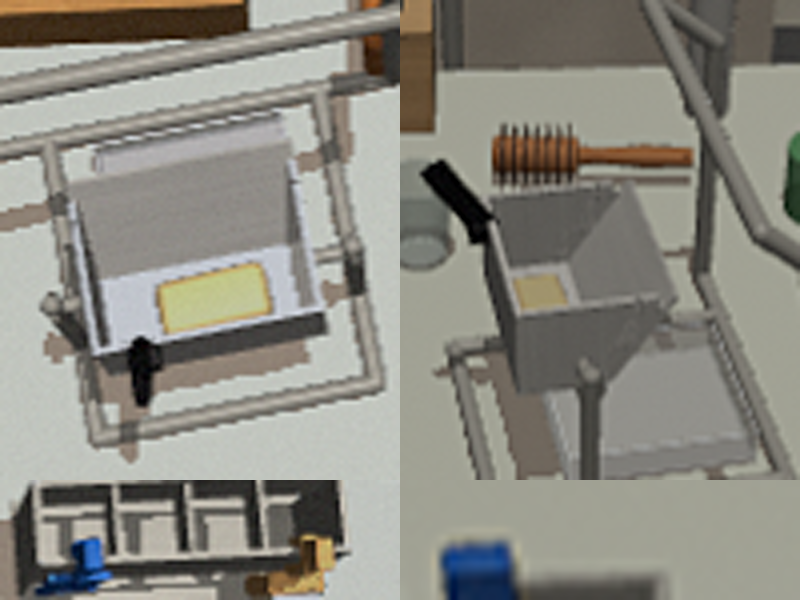

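```bash
cat > fit.py <<'E'
from h import *
import pickle
a,b=pickle.load(open('c0.pkl','rb'))
t=lambda x,y:(180+x/4-.375,135+y/4-.375)
L=[((97,437),(-80,115,8)),((379,387),(-80,-115,8)),((322,94),(175,-115,8)),((52,300),(0,115,152)),((352,247),(0,-115,152)),
   ((91,358),(-55,85,200)),((327,318),(-55,-85,200)),((143,400),(-99,50,261))]
P=np.array([onz(b,t(*u),m[2]/1e3)[:2] for u,m in L]);M=np.array([m[:2] for _,m in L])/1e3
from scipy.optimize import least_squares
def tf(p,M): c,s=np.cos(p[2]),np.sin(p[2]); return M@np.array([[c,s],[-s,c]])+p[:2]
r=least_squares(lambda p:(tf(p,M)-P).ravel(),[.7,.2,0],loss='soft_l1',f_scale=.004)
print(r.x,np.degrees(r.x[2]));print(np.round((tf(r.x,M)-P)*1e3,1))
# scene check
s=r.x
for m in [(0,-115,152),(-55,-85,200),(-99,50,261),(-80,-115,8),(110,0,325),(110,150,325),(110,-150,325)]:
    X=np.r_[tf(s,np.array([m[:2]])/1e3)[0],m[2]/1e3]; print(m,np.round(X,3),'scene',proj(a,X).round(1),'crop',((proj(a,X)-[240,120])*4+[400,0]).round(),'top',proj(b,X).round(1))
# rack/brush in top: masks
def tr(c):return c
B=b['frame'];A=a['frame']
hsvB=cv2.cvtColor(B,cv2.COLOR_BGR2HSV);hsvA=cv2.cvtColor(A,cv2.COLOR_BGR2HSV)
for n,lo,hi in(('blue',(105,150,50),(125,255,255)),('wood',(8,100,90),(25,220,255))):
  for nm,H,(x0,y0,x1,y1) in(('top',hsvB,(330,200,430,255)),('scene',hsvA,(225,250,280,380))):
    m=cv2.inRange(H,lo,hi)[y0:y1,x0:x1];k,_,st,ce=cv2.connectedComponentsWithStats(m)
    for i in range(1,k):
      if st[i,4]>8:print(n,nm,st[i]+[x0,y0,0,0,0],(ce[i]+[x0,y0]).round(1))
E
python3 fit.py
```

```text
[0.5553776  0.1353986  0.14352853] 8.223578941342241
[[-1.3 -0.5]
 [ 0.   1.6]
 [ 0.6 -0.4]
 [-4.3 -0.5]
 [-2.9 -1.8]
 [ 0.6 -1.7]
 [ 2.5  1.1]
 [ 5.1  2.2]]
(0, -115, 152) [0.572 0.022 0.152] scene [285.5 213.6] crop [582. 374.] top [268.2 197.3]
(-55, -85, 200) [0.513 0.043 0.2  ] scene [266.7 198. ] crop [507. 312.] top [261.  213.3]
(-99, 50, 261) [0.45  0.171 0.261] scene [246.5 159.9] crop [426. 160.] top [214.5 232.8]
(-80, -115, 8) [0.493 0.01  0.008] scene [261.7 248.9] crop [487. 516.] top [273.9 231.4]
(110, 0, 325) [0.664 0.151 0.325] scene [312.9 145.1] crop [692. 100.] top [217.8 151.1]
(110, 150, 325) [0.643 0.3   0.325] scene [302.4 122.2] crop [650.   9.] top [163.4 160.9]
(110, -150, 325) [0.686 0.003 0.325] scene [325.1 171.9] crop [740. 208.] top [271.9 141.5]
blue top [344 230  19  14 102] [354.8 237.3]
blue scene [240 263  12  29 183] [245.  274.3]
wood top [402 228  17  16 111] [410.9 237.1]
wood scene [236 312  16  22 143] [242.5 320.7]
wood scene [237 327  10  33 172] [240.9 343.4]
```

```bash
cat > st.py <<'E'
from h import *
SX=np.array([.5554,.1354,0]);YAW=0.1435
Rs=R.from_euler('z',YAW).as_matrix()
W=lambda x,y,z: SX+Rs@np.array([x,y,z])/1e3
E
python3 - <<'E'
from st import *
import pickle
a,b=pickle.load(open('c0.pkl','rb'))
print('lever',W(-85,50,240),'tip',W(122,50,188),'rim',W(-52.5,-40,200))
d=lambda t:Rs@np.array([np.sin(np.radians(t)),0,-np.cos(np.radians(t))])
g=W(-85,50,240)
for t in(38,):print('tcp at grip',g+.019*d(t),'pre70',g-.07*d(t)+.019*d(t), 'axis',d(t))
for u in[(412,230),(409,229),(416,229)]:print(onz(b,u,.19))
for u in[(339.5,233.8),(422.5,233.3),(343,215),(421,213)]:print('rack',onz(b,u,.15))
s=get_state();c=capture('wrist');print(np.round(c['tool_from_camera'],3),c['camera_matrix'][0],c['dist_coeffs'])
R0=R.from_euler('xyz',s['eef_rot'],degrees=True)
Z=d(38);Y=Rs@[0,1,0];X=np.cross(Y,Z);Rt=R.from_matrix(np.c_[X,Y,Z])
print('target eul',Rt.as_euler('xyz',degrees=True),'rotvec deg',np.degrees((Rt*R0.inv()).as_rotvec()))
E
```

```text
lever [0.46412327 0.1727304  0.24      ] tip [0.66899563 0.20233305 0.188     ] rim [0.50915994 0.08830322 0.2       ]
tcp at grip [0.4757006  0.17440324 0.2250278 ] pre70 [0.43304727 0.16824013 0.28018855] axis [ 0.60933342  0.08804452 -0.78801075]
[ 0.44709037 -0.39346731  0.19      ]
[ 0.45041787 -0.38495834  0.19      ]
[ 0.44952793 -0.40548937  0.19      ]
rack [ 0.45176561 -0.18611661  0.15      ]
rack [ 0.44253018 -0.4346274   0.15      ]
rack [ 0.50835447 -0.20038974  0.15      ]
rack [ 0.50454268 -0.43639003  0.15      ]
[[ 0.     0.965  0.262  0.071]
 [ 1.    -0.    -0.     0.   ]
 [-0.     0.262 -0.965 -0.159]
 [ 0.     0.     0.     1.   ]] [289.10000494   0.         277.1598814 ] [-0.02807467  0.          0.          0.          0.        ]
target eul [ 180.           38.         -171.77805564] rotvec deg [  7.90844339 -37.20579568  -7.5440423 ]
```

move_arm(commands=[[0,0,45,0,0,0,50],[0,0,45,0,0,0,50],[15,15,35,0,0,-1,50],[30,33,0,0,0,-1,50],[30,33,0,0,0,-1,50],[30,33,0,0,0,-1,50],[30,33,0,0,0,-1,50],[30,33,0,0,0,-1,50],[30,33,0,0,0,-1,50],[30,33,0,0,0,-1,50],[12,12,0,0,0,0,50],[0,0,0,0,0,0,50]], squeeze=6)

```text
time_s: 1.35
tcp_pos: [0.4248, -0.389, 0.3513]
eef_rot: [180.0, -0.0, -171.8]
contact_force: [-0.2, -0.3, 0.2]
gripper_width: 0.0436
```

```bash
python3 - <<'E'
from st import *
import pickle
s=get_state();c=capture('wrist');save(c,'w1');pickle.dump((s,c),open('w1.pkl','wb'));print(s['tcp_pos'],s['eef_rot'],s['joints'])
E
```

```text
[ 0.42481446 -0.38904211  0.35130545] [ 1.79974637e+02 -7.05346529e-03 -1.71784880e+02] [-2.30470308e+01  8.05844302e+00 -7.97954151e-03 -1.81993040e-02
 -8.19527695e+01 -5.87352997e+01]
```

View pics/w1.png

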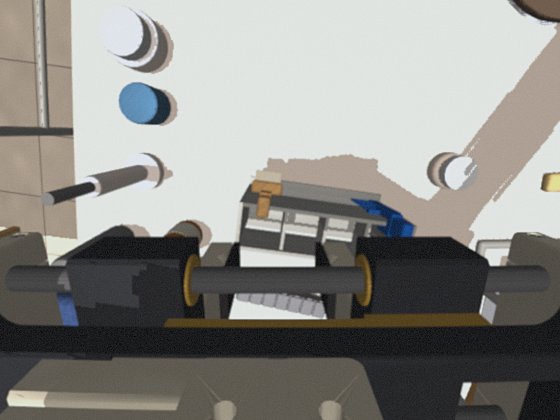

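move_arm(commands=[[2,40,0,0,0,0,50],[2,40,0,0,0,0,50],[2,40,0,0,0,0,50],[2,40,0,0,0,0,50],[2,40,0,0,0,0,50],[0,40,0,0,0,0,50],[0,40,0,0.68,-4.7,0,50],[0,40,0,0.68,-4.7,0,50],[0,40,0,0.68,-4.7,0,50],[-3,40,0,0.68,-4.7,0,50],[-3,40,0,0.68,-4.7,0,50],[-3,40,0,0.68,-4.7,0,50],[-3,40,0,0.68,-4.7,0,50],[-3,36,-15,0.68,-4.7,0,50],[0,0,-20,0,0,0,50],[0,0,0,0,0,0,50]], squeeze=6)

```text
time_s: 3.0
tcp_pos: [0.4204, 0.1419, 0.3154]
eef_rot: [-179.4, 35.3, -171.8]
contact_force: [0.9, -0.7, 0.6]
gripper_width: 0.0439
```

```bash
python3 - <<'E'
from st import *
import pickle
s=get_state();c=capture('wrist');save(c,'w2');pickle.dump((s,c),open('w2.pkl','wb'));print(s['tcp_pos'],s['eef_rot'],s['joints'])
for m in[(-85,50,240),(-99,50,261),(-85,44,240),(-85,56,240),(-55,85,200),(-55,-85,200)]:print(m,proj(c,W(*m),s))
E
```

```text
[0.42040965 0.14186275 0.31537728] [-179.38555278   35.27236249 -171.82548616] [  68.08647461  -28.37774319  -55.90045117   40.34660858  -51.2636662
 -172.92117906]
(-85, 50, 240) [305.2376071  210.25493725]
(-99, 50, 261) [307.816128   219.11995478]
(-85, 44, 240) [298.47612334 210.24085653]
(-85, 56, 240) [311.99986627 210.26907381]
(-55, 85, 200) [334.44450867 199.48630229]
(-55, -85, 200) [174.26499089 199.25244335]
```

View pics/w2.png

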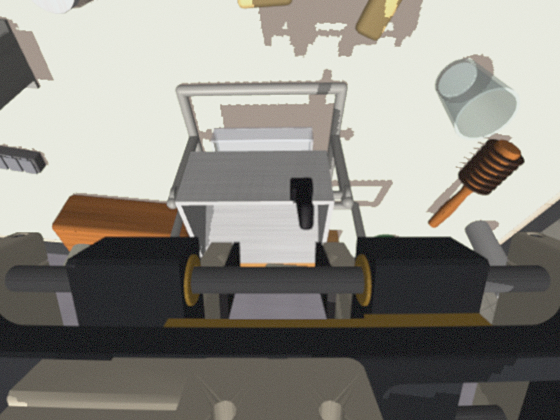

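move_arm(commands=[[6,5,0,-0.97,6.73,0,50],[6,5,0,-0.97,6.73,0,50],[10,10,0,-0.97,6.73,0,50],[15,10,-5,-0.97,6.73,0,50],[0,0,-20,0,0,0,50],[0,0,0,0,0,0,50]])

```text
time_s: 3.65
tcp_pos: [0.4597, 0.1717, 0.2908]
eef_rot: [-179.4, 7.9, -172.3]
contact_force: [-0.8, -0.4, -0.4]
gripper_width: 0.0438
```

```bash
cat >> st.py <<'E'
def goal(s,gx,gy,gz,tilt,yaw=YAW,base=None):
    """delta mm and rotvec deg to bring grasp point to stand coords (mm) at tilt"""
    Q=R.from_euler('z',yaw).as_matrix();t=np.radians(tilt)
    Z=Q@[np.sin(t),0,-np.cos(t)];Y=Q@[0,1,0];Rt=R.from_matrix(np.c_[np.cross(Y,Z),Y,Z])
    P=(W(gx,gy,gz) if base is None else np.array(base))+.019*Z
    R0=R.from_euler('xyz',s['eef_rot'],degrees=True)
    return ((P-s['tcp_pos'])*1e3).round(1),np.degrees((Rt*R0.inv()).as_rotvec()).round(2)
E
python3 - <<'E'
from st import *
s=get_state();print(s['tcp_pos'],s['eef_rot'],s['joints'].round(1))
print(goal(s,-85,50,240,8))
# arc table
p=None
for i,th in enumerate(np.linspace(0,1.9,25)):
    x=-85*np.cos(th)+100*np.sin(th);z=140+85*np.sin(th)+100*np.cos(th)
    tilt=8+30*min(1,th/1.5);t=np.radians(tilt)
    P=W(x,50,z)+.019*(Rs@[np.sin(t),0,-np.cos(t)])
    if p is not None:print(i,th.round(2),((P-p)*1e3).round(1),round(tilt-tp,2))
    p=P;tp=tilt
E
```

```text
[0.45974055 0.1716704  0.29075787] [-179.38600005    7.89997146 -172.31708795] [  48.1   -4.4  -23.7    6.1  -65.2 -132.8]
(array([  7. ,   1.4, -69.6]), array([ 0.62, -0.01,  0.62]))
1 0.08 [8.6 1.2 6.5] 1.58
2 0.16 [9.1 1.3 5.8] 1.58
3 0.24 [9.5 1.4 5.1] 1.58
4 0.32 [9.9 1.4 4.4] 1.58
5 0.4 [10.2  1.5  3.7] 1.58
6 0.48 [10.4  1.5  2.9] 1.58
7 0.55 [10.6  1.5  2.1] 1.58
8 0.63 [10.7  1.5  1.3] 1.58
9 0.71 [10.8  1.6  0.5] 1.58
10 0.79 [10.7  1.6 -0.3] 1.58
11 0.87 [10.7  1.5 -1.1] 1.58
12 0.95 [10.5  1.5 -1.9] 1.58
13 1.03 [10.3  1.5 -2.7] 1.58
14 1.11 [10.1  1.5 -3.4] 1.58
15 1.19 [ 9.7  1.4 -4.2] 1.58
16 1.27 [ 9.3  1.4 -4.9] 1.58
17 1.35 [ 8.9  1.3 -5.6] 1.58
18 1.42 [ 8.4  1.2 -6.2] 1.58
19 1.5 [ 7.8  1.1 -6.9] 1.5
20 1.58 [ 6.9  1.  -7.7] 0
21 1.66 [ 6.2  0.9 -8.3] 0
22 1.74 [ 5.6  0.8 -8.7] 0
23 1.82 [ 4.9  0.7 -9.1] 0
24 1.9 [ 4.1  0.6 -9.5] 0
```

move_arm(commands=[[2,1,-23,0.3,0,0.3,50],[2,0.4,-23,0.3,0,0.3,50],[3,0,-23.6,0,0,0,50],[0,0,0,0,0,0,0],[0,0,0,0,0,0,0],[0,0,0,0,0,0,0],[0,0,0,0,0,0,0]], squeeze=6)

```text
time_s: 4.35
tcp_pos: [0.4658, 0.1746, 0.2252]
eef_rot: [179.8, 8.4, -171.5]
contact_force: [2.0, -6.7, 1.7]
gripper_width: 0.0173
```

move_arm(commands=[[0,0,0,0,0,0,0],[0,0,0,0,0,0,0],[0,0,0,0,0,0,0]])

```text
time_s: 4.65
tcp_pos: [0.466, 0.1725, 0.2252]
eef_rot: [-179.9, 8.4, -171.5]
contact_force: [4.6, -11.7, 5.7]
gripper_width: 0.0131
```

```bash
python3 - <<'E'
from st import *
s=get_state();print(s)
print(goal(s,-85,50,240,8))
c=capture('wrist');save(c,'w3')
E
```

```text
{'time_s': 4.65, 'joints': array([  47.29196883,   -1.72530037,  -30.03753725,    6.43805779,
        -55.35547873, -132.16279311]), 'qd': array([-0.03434996,  0.10909349,  0.00884986, -0.01523126,  0.03939169,
        0.00670578]), 'joint_torque': array([  5.98707765, -22.88069308,  28.67852032,   3.22790399,
         2.30016835,  -0.08166647]), 'tcp_pos': array([0.46604772, 0.17249513, 0.22517864]), 'eef_rot': array([-179.92721854,    8.37648612, -171.49597531]), 'contact_force': array([  4.63255608, -11.66524149,   5.73944511]), 'moment': array([-4.02500714, -1.30270206, -0.54748733]), 'gripper_width': 0.013092196756078627}
(array([ 0.7,  0.6, -4. ]), array([ 0.02,  0.38, -0.27]))
```

View pics/w3.png

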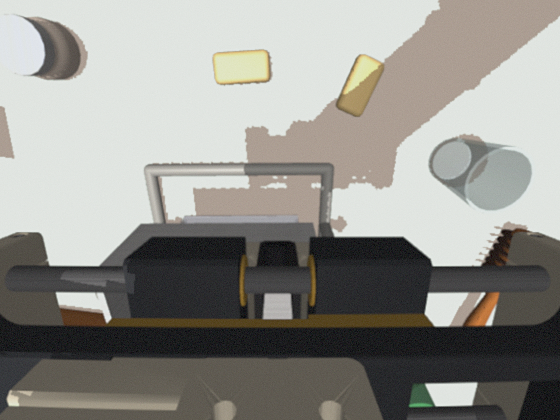

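move_arm(commands=[[0,-3,0,0,0,0,0],[0,0,0,0,0,0,0],[8.6,1.2,6.5,0.23,-1.56,0,0],[9.1,1.3,5.8,0.23,-1.56,0,0],[9.5,1.4,5.1,0.23,-1.56,0,0],[9.9,1.4,4.4,0.23,-1.56,0,0],[10.2,1.5,3.7,0.23,-1.56,0,0]])

```text
time_s: 5.4
tcp_pos: [0.5136, 0.1792, 0.2497]
eef_rot: [179.8, 16.4, -171.5]
contact_force: [-3.1, 5.2, -0.7]
gripper_width: 0.0122
```

```bash
cat >> st.py <<'E'
def where(s):
    Q=R.from_euler('xyz',s['eef_rot'],degrees=True).as_matrix()
    g=Rs.T@(np.array(s['tcp_pos'])-.019*Q[:,2]-SX)*1e3
    a=np.arctan2(g[0],g[2]-140); return g.round(1),'radius',np.hypot(g[0],g[2]-140).round(1),'theta',round(a+np.arctan2(85,100),3)
E
python3 - <<'E'
from st import *
s=get_state();print(where(s),s['contact_force'],s['moment'],s['gripper_width'],s['joints'].round(0),s['eef_rot'])
E
```

```text
(array([-40.4,  49.3, 268. ]), 'radius', np.float64(134.2), 'theta', np.float64(0.398)) [-3.12786418  5.1553966  -0.71240416] [1.25965844 1.65731323 0.48034966] 0.012245351702779524 [  47.   -3.  -32.   13.  -49. -136.] [ 179.83041668   16.36817165 -171.49035861]
```

move_arm(commands=[[10.4,2.5,2.4,0.23,-1.56,0,0],[10.6,1.5,1.6,0.23,-1.56,0,0],[10.7,1.5,0.8,0.23,-1.56,0,0],[10.8,1.6,0,0.23,-1.56,0,0],[10.7,1.6,-0.8,0.23,-1.56,0,0],[10.7,1.5,-1.6,0.23,-1.56,0,0],[10.5,1.5,-1.9,0.23,-1.56,0,0],[10.3,1.5,-2.7,0.23,-1.56,0,0],[10.1,1.5,-3.4,0.23,-1.56,0,0],[9.7,1.4,-4.2,0.23,-1.56,0,0]])

```text
time_s: 6.4
tcp_pos: [0.6186, 0.1958, 0.2414]
eef_rot: [179.9, 32.2, -171.4]
contact_force: [5.4, -10.3, 9.1]
gripper_width: 0.0123
```

```bash
python3 - <<'E'
from st import *
s=get_state();print(where(s),s['contact_force'],s['moment'],s['gripper_width'],s['joints'].round(0),s['eef_rot'])
E
```

```text
(array([ 61.1,  50.7, 257.4]), 'radius', np.float64(132.4), 'theta', np.float64(1.184)) [  5.43621917 -10.32309638   9.14103417] [-2.92791824 -1.36477036 -1.86835019] 0.012276662124909066 [  38.    1.  -45.   47.  -21. -161.] [ 179.85277027   32.21357411 -171.43641203]
```

```bash
cat > kin.py <<'E'
from st import *
from scipy.optimize import least_squares
import itertools,pickle
from math import radians as rd
def rot(ax,d): return R.from_rotvec(np.radians(d)*np.array(ax)).as_matrix()
X,Y,Zx=[1,0,0],[0,1,0],[0,0,1]
def fk(p,q,s4,s6):
    # p: oy,h,a1,a2,e2, a3,e3, L, roll
    t=rot(Zx,q[0]);P=t@np.array([p[0],p[1],p[2]])
    t=t@rot(Y,q[1]);P=P+t@np.array([p[3],0,p[4]])
    t=t@rot(Y,-q[2]);P=P+t@np.array([p[5],0,p[6]])
    t=t@rot(X,s4*q[3]);t=t@rot(Y,-q[4]);P=P+t@np.array([p[7],p[9],p[10]])
    t=t@rot(X,s6*q[5]+p[8])
    B=np.array([[0,0,1],[0,1,0],[-1,0,0]]).astype(float) # tool z = x
    return P,t@B
s=get_state();w1=pickle.load(open('w1.pkl','rb'))[0];w2=pickle.load(open('w2.pkl','rb'))[0]
D=[([-57.4617,20.5876,.6395,-.0174,-70.1361,-16.5062],[.18626,-.64834,.22572],[179.9147,-.0082,-163.9738]),
 (w1['joints'],w1['tcp_pos'],w1['eef_rot']),(w2['joints'],w2['tcp_pos'],w2['eef_rot']),
 ([47.292,-1.7253,-30.0375,6.43806,-55.3555,-132.1628],[.46605,.17250,.22518],[-179.927,8.3765,-171.496]),
 (s['joints'],s['tcp_pos'],s['eef_rot'])]
def res(p,s4,s6):
    o=[]
    for q,x,e in D:
        P,t=fk(p,q,s4,s6);o+=list((P-x)*10)
        o+=list((R.from_euler('xyz',e,degrees=True).inv()*R.from_matrix(t)).as_rotvec())
    return np.r_[o,np.array(p)[[9,10,4]]*1e-3]
if __name__=='__main__':
    best=None
    for s4,s6,r0 in itertools.product((1,-1),(1,-1),(0,90,180,-90)):
        r=least_squares(res,[0,-.19,.3,0,.4,.4,0,.3,r0,0,0],args=(s4,s6))
        if best is None or r.cost<best[0]:best=(r.cost,s4,s6,r.x,r.fun)
    print(best[:3],best[3].round(4),np.abs(best[4]).max());np.savez('kin.npz',p=best[3],s=best[1:3])
    for q,x,e in D:
        P,t=fk(best[3],q,*best[1:3]);print((P-x)*1e3,(R.from_euler('xyz',e,degrees=True).inv()*R.from_matrix(t)).magnitude()*57.3)
E
python3 kin.py
```

```text
(np.float64(2.004252878707792e-07), -1, -1) [  0.      -0.       0.1988   0.       0.6016   0.4636   0.       0.378
 -90.      -0.1918   0.    ] 0.0006015948620557483
[ 0.00284357 -0.00016981 -0.00090714] 9.123807184841343e-05
[-1.11366414e-03 -3.82882500e-04 -8.08285699e-05] 5.6009990463711795e-06
[ 0.00025171  0.00129329 -0.00028044] 5.600999084541191e-06
[-1.72884950e-05 -2.50197850e-03  1.64268864e-03] 0.00023744046287539882
[-0.00013771 -0.00021459 -0.00037428] 5.600999078378412e-06
```

```bash
cat > ik.py <<'E'
from kin import *
k=np.load('kin.npz');p=k['p'];S=k['s']
LO=np.array([-176.03,-82.01,-58.28,-173.87,-174.79,-173.66]);HI=np.array([176.03,121.73,71.71,95.51,-.11,173.66])
def pose(g,tilt,yaw=YAW):
    Q=R.from_euler('z',yaw).as_matrix();t=np.radians(tilt)
    Z=Q@[np.sin(t),0,-np.cos(t)];Yv=Q@[0,1,0];return np.array(g)+.019*Z,np.c_[np.cross(Yv,Z),Yv,Z]
def ik(P,Rt,q0):
    def f(q):
        a,t=fk(p,q,*S);return np.r_[(a-P)*10,R.from_matrix(Rt.T@t).as_rotvec()]
    r=least_squares(f,q0,x_scale=30);return r.x,np.abs(r.fun).max()
def arc(th): return -85*np.cos(th)+100*np.sin(th),140+85*np.sin(th)+100*np.cos(th)
E
python3 - <<'E'
from ik import *
s=get_state()
for tf in(22,26,30,33,38):
  for dy in (0,8,-8):
    q=s['joints'];print('final tilt',tf,'yawoff',dy)
    for th in(1.18,1.4,1.65,1.9):
        u=(th-1.18)/.72;x,z=arc(th);tl=32.2+(tf-32.2)*u
        P,Rt=pose(W(x,50,z),tl,YAW+np.radians(dy*u));q,e=ik(P,Rt,q)
    print(th,q.round(0),round(e,4),'OUT' if (q<LO).any()or(q>HI).any() else '')
E
```

```text
final tilt 22 yawoff 0
1.9 [  37.   14.  -28.   21.  -30. -136.] 0.0 
final tilt 22 yawoff 8
1.9 [  36.   14.  -26.   15.  -30. -121.] 0.0 
final tilt 22 yawoff -8
1.9 [  38.   15.  -29.   26.  -31. -149.] 0.0 
final tilt 26 yawoff 0
1.9 [  36.   13.  -36.   34.  -22. -147.] 0.0 
final tilt 26 yawoff 8
1.9 [  36.   13.  -33.   23.  -22. -130.] 0.0 
final tilt 26 yawoff -8
1.9 [  37.   13.  -37.   40.  -24. -161.] 0.0 
final tilt 30 yawoff 0
1.9 [  30.   11.  -45.   62.  -12. -170.] 0.0 
final tilt 30 yawoff 8
1.9 [  32.   11.  -43.   47.  -11. -150.] 0.0 
final tilt 30 yawoff -8
1.9 [  32.   12.  -44.   64.  -17. -181.] 0.0 OUT
final tilt 33 yawoff 0
1.9 [   8.   10.  -47.  123.    0. -213.] 0.0 OUT
final tilt 33 yawoff 8
1.9 [  15.   10.  -48.   95.    0. -184.] 0.0273 OUT
final tilt 33 yawoff -8
1.9 [  23.   11.  -48.   91.  -12. -200.] 0.0 OUT
final tilt 38 yawoff 0
1.9 [   2.   11.  -41.  154.    2. -240.] 0.0465 OUT
final tilt 38 yawoff 8
1.9 [   9.   10.  -47.  116.    2. -200.] 0.1049 OUT
final tilt 38 yawoff -8
1.9 [   7.   11.  -47.  138.   -7. -234.] 0.0 OUT
```

```bash
python3 - <<'E'
from ik import *
rng=np.random.default_rng(0)
for name,(x,z) in (('tip',arc(1.9)),('mid',arc(1.18)),('up',arc(0.))):
  for tl in ((32,38) if name!='up' else (0,15)):
   for half in(0,180):
    P,Rt=pose(W(x,50,z),tl);Rt=Rt@rot(Zx,half);seen=[]
    for i in range(60):
        q,e=ik(P,Rt,rng.uniform(np.maximum(LO,-170),HI))
        q=(q+180)%360-180
        if e<1e-4 and (q>LO).all() and (q<HI).all() and not any(np.abs(q-w).max()<2 for w in seen):seen.append(q)
    for w in seen:print(name,tl,half,w.round(0))
E
```

```text
tip 32 0 [ 18.  10. -48.  95.  -5. 166.]
tip 32 180 [ 18.  10. -48.  95.  -5. -14.]
mid 32 0 [  39.    1.  -45.   46.  -22. -161.]
mid 32 180 [ 39.   1. -45.  46. -22.  19.]
up 0 0 [  43.    4.  -22.   -0.  -64. -125.]
up 0 180 [ 43.   4. -22.   0. -64.  55.]
up 15 0 [  51.   -5.  -38.   14.  -47. -141.]
up 15 180 [ 51.  -5. -38.  14. -47.  39.]
```

```bash
python3 - <<'E'
from ik import *
q0=get_state()['joints'];x,z=arc(1.9)
for dy in(-30,-20,-10,0,10,20,30,40):
  q=q0.copy();
  for tl in(28,30,32,34,36,38,40,42,44):
    P,Rt=pose(W(x,50,z),tl,YAW+np.radians(dy));q2,e=ik(P,Rt,q)
    if e<1e-3:
        q=q2
        ok=(q[:5]>LO[:5]).all() and (q[:5]<HI[:5]).all()
        if ok:print(dy,tl,q.round(0))
E
```

```text
-30 28 [  40.   16.  -36.   47.  -34. -191.]
-30 30 [  40.   15.  -38.   54.  -33. -196.]
-30 32 [  39.   15.  -40.   60.  -32. -202.]
-30 34 [  38.   15.  -43.   67.  -32. -208.]
-30 36 [  37.   15.  -44.   73.  -32. -213.]
-30 38 [  35.   14.  -46.   79.  -32. -218.]
-30 40 [  34.   14.  -47.   85.  -32. -223.]
-30 42 [  33.   15.  -48.   91.  -33. -227.]
-20 28 [  38.   14.  -39.   50.  -28. -183.]
-20 30 [  36.   13.  -42.   59.  -26. -190.]
-20 32 [  34.   13.  -44.   69.  -24. -198.]
-20 34 [  31.   12.  -46.   79.  -23. -205.]
-20 36 [  29.   12.  -48.   88.  -22. -213.]
-10 28 [  35.   13.  -40.   51.  -22. -172.]
-10 30 [  32.   12.  -44.   63.  -18. -182.]
-10 32 [  28.   11.  -47.   79.  -15. -194.]
0 28 [  34.   12.  -40.   44.  -17. -156.]
0 30 [  30.   11.  -45.   62.  -12. -170.]
0 32 [  18.   10.  -48.   95.   -5. -194.]
10 28 [  35.   12.  -36.   27.  -17. -131.]
10 30 [  33.   11.  -41.   40.  -11. -142.]
20 28 [  34.   13.  -28.    7.  -22. -102.]
20 30 [  34.   12.  -30.    9.  -18. -104.]
20 32 [  34.   11.  -33.   13.  -14. -107.]
20 34 [  33.   11.  -38.   21.   -8. -115.]
30 28 [ 31.  13. -20.  -7. -29. -77.]
30 30 [ 31.  13. -21.  -9. -26. -75.]
30 32 [ 30.  13. -22. -11. -24. -74.]
30 34 [ 30.  12. -23. -13. -22. -71.]
30 36 [ 29.  12. -23. -15. -20. -68.]
30 38 [ 29.  12. -23. -19. -18. -65.]
30 40 [ 28.  11. -23. -23. -17. -60.]
30 42 [ 27.  11. -23. -28. -16. -55.]
30 44 [ 25.  11. -22. -34. -16. -48.]
40 28 [ 27.  15. -14. -17. -36. -57.]
40 30 [ 26.  14. -15. -20. -34. -54.]
40 32 [ 25.  14. -15. -22. -33. -51.]
40 34 [ 24.  14. -15. -25. -32. -48.]
40 36 [ 23.  14. -15. -29. -31. -44.]
40 38 [ 22.  13. -15. -32. -30. -40.]
40 40 [ 21.  13. -15. -36. -30. -36.]
40 42 [ 19.  13. -15. -41. -30. -31.]
40 44 [ 17.  13. -15. -45. -30. -26.]
```

```bash
python3 - <<'E'
from ik import *
q0=get_state()['joints']
def pt(th,sh): 
    x,z=-85+.545*sh,100-.839*sh
    return x*np.cos(th)+z*np.sin(th),140-x*np.sin(th)+z*np.cos(th)
def clear(g,tl):
    t=np.radians(tl);r=np.array([110,325])-g;return abs(r[0]*np.cos(t)+r[1]*np.sin(t))-48
for sh in(0,12,18):
 for tl in(29,30,31,32,33):
  for dy in(0,5,10,15):
   q=q0
   for u in np.linspace(0,1,5):
    g=pt(1.18+.72*u,sh*u);P,Rt=pose(W(g[0],50,g[1]),32.2+(tl-32.2)*u,YAW+np.radians(dy*u));q,e=ik(P,Rt,q)
   if e<1e-3 and (q>LO+2).all() and (q<HI-2).all() :print(sh,tl,dy,np.round(g),q.round(0),'clr',clear(np.array(g),tl).round(0))
E
```

```text
0 29 0 [122. 188.] [  33.   11.  -43.   52.  -15. -163.] clr 8.0
0 29 5 [122. 188.] [  33.   11.  -41.   44.  -14. -151.] clr 8.0
0 29 10 [122. 188.] [  34.   12.  -38.   32.  -15. -136.] clr 8.0
0 29 15 [122. 188.] [  35.   12.  -34.   19.  -17. -119.] clr 8.0
0 30 0 [122. 188.] [  30.   11.  -45.   62.  -12. -170.] clr 10.0
0 30 5 [122. 188.] [  30.   11.  -44.   55.  -10. -159.] clr 10.0
0 30 10 [122. 188.] [  33.   11.  -41.   40.  -11. -142.] clr 10.0
0 30 15 [122. 188.] [  34.   12.  -36.   23.  -14. -122.] clr 10.0
0 31 10 [122. 188.] [  29.   11.  -45.   55.   -7. -154.] clr 12.0
0 31 15 [122. 188.] [  34.   11.  -38.   28.  -11. -127.] clr 12.0
0 32 15 [122. 188.] [  31.   11.  -42.   40.   -7. -136.] clr 14.0
12 29 0 [110. 185.] [  32.   11.  -45.   56.  -14. -166.] clr 19.0
12 29 5 [110. 185.] [  33.   11.  -44.   48.  -12. -155.] clr 19.0
12 29 10 [110. 185.] [  34.   11.  -40.   36.  -13. -139.] clr 19.0
12 29 15 [110. 185.] [  35.   11.  -36.   22.  -16. -121.] clr 19.0
12 30 5 [110. 185.] [  29.   10.  -47.   61.   -9. -165.] clr 22.0
12 30 10 [110. 185.] [  32.   10.  -44.   46.   -9. -147.] clr 22.0
12 30 15 [110. 185.] [  35.   11.  -38.   26.  -13. -125.] clr 22.0
12 31 15 [110. 185.] [  33.   10.  -41.   34.   -9. -132.] clr 24.0
18 29 0 [105. 184.] [  32.   10.  -46.   58.  -13. -168.] clr 25.0
18 29 5 [105. 184.] [  32.   10.  -45.   51.  -12. -157.] clr 25.0
18 29 10 [105. 184.] [  34.   10.  -42.   38.  -12. -141.] clr 25.0
18 29 15 [105. 184.] [  35.   11.  -37.   23.  -15. -123.] clr 25.0
18 30 5 [105. 184.] [  28.   10.  -48.   65.   -8. -168.] clr 27.0
18 30 10 [105. 184.] [  31.   10.  -45.   49.   -8. -150.] clr 27.0
18 30 15 [105. 184.] [  34.   10.  -40.   28.  -12. -127.] clr 27.0
18 31 15 [105. 184.] [  33.   10.  -43.   37.   -8. -135.] clr 29.0
```

```bash
cat >> ik.py <<'E'
def pt(th,sh):
    x,z=-85+.545*sh,100-.839*sh
    return x*np.cos(th)+z*np.sin(th),140-x*np.sin(th)+z*np.cos(th)
def path(th0,th1,sh0,sh1,t0,t1,y0,y1,n,gy=50):
    prev=None
    for u in np.linspace(0,1,n+1):
        g=pt(th0+(th1-th0)*u,sh0+(sh1-sh0)*u)
        P,Rt=pose(W(g[0],gy,g[1]),t0+(t1-t0)*u,YAW+np.radians(y0+(y1-y0)*u))
        if prev is not None:
            print('[%.1f, %.1f, %.1f, %.2f, %.2f, %.2f, 0],'%(*((P-prev[0])*1e3),*np.degrees(R.from_matrix(Rt@prev[1].T).as_rotvec())))
        prev=(P,Rt)
E
python3 - <<'E'
from ik import *
path(1.184,1.9,-1.4,12,32.2,28.5,0,3,10)
E
```

```text
[7.2, 1.1, -5.8, -0.05, 0.37, 0.30, 0],
[6.7, 1.0, -6.2, -0.06, 0.37, 0.30, 0],
[6.2, 0.9, -6.7, -0.06, 0.37, 0.30, 0],
[5.7, 0.9, -7.0, -0.06, 0.37, 0.30, 0],
[5.1, 0.8, -7.3, -0.06, 0.36, 0.30, 0],
[4.5, 0.7, -7.6, -0.06, 0.36, 0.30, 0],
[3.9, 0.6, -7.9, -0.07, 0.36, 0.30, 0],
[3.3, 0.5, -8.0, -0.07, 0.36, 0.30, 0],
[2.7, 0.4, -8.2, -0.07, 0.36, 0.30, 0],
[2.1, 0.3, -8.3, -0.07, 0.36, 0.30, 0],
```

move_arm(commands=[[7.2,-0.5,-5.8,-0.05,0.37,0.3,0],[6.7,0.5,-6.2,-0.05,0.37,0.3,0],[6.2,0.9,-6.7,-0.05,0.37,0.3,0],[5.7,0.9,-7.0,-0.06,0.37,0.3,0],[5.1,0.8,-7.3,-0.06,0.37,0.3,0],[4.5,0.7,-7.6,-0.06,0.37,0.3,0],[3.9,0.6,-7.9,-0.06,0.37,0.3,0]])

```text
time_s: 7.1
tcp_pos: [0.6597, 0.2028, 0.1947]
eef_rot: [179.6, 29.8, -169.3]
contact_force: [6.8, 7.9, 5.2]
gripper_width: 0.0122
```

```bash
python3 - <<'E'
from st import *
s=get_state();print(where(s),s['contact_force'],s['moment'],s['gripper_width'],s['joints'].round(0),s['eef_rot'])
E
```

```text
(array([103.4,  51.2, 211.1]), 'radius', np.float64(125.5), 'theta', np.float64(1.673)) [6.75687149 7.90721071 5.22934876] [ 2.12781167 -1.00256863  0.87520275] 0.012235697853951788 [  35.    8.  -42.   44.  -16. -154.] [ 179.59402057   29.79728327 -169.25244024]
```

move_arm(commands=[[3.3,1.2,-8.0,-0.07,0.37,0.1,0],[2.7,0.8,-8.2,-0.07,0.37,0.1,0],[2.1,0.3,-8.3,-0.07,0.37,0.1,0],[0.3,0,-2,0,0,0,0],[0,0,0,0,0,0,0]])

```text
time_s: 7.6
tcp_pos: [0.6673, 0.2039, 0.1665]
eef_rot: [179.7, 28.5, -169.0]
contact_force: [5.3, 6.8, 1.9]
gripper_width: 0.0125
```

```bash
python3 - <<'E'
from st import *
s=get_state();print(where(s),s['contact_force'],s['moment'],s['gripper_width'],s['joints'].round(0),s['eef_rot'])
a=capture('scene')['frame'];b=capture('top')['frame']
f=lambda I,x,y,w,h,W,H:cv2.resize(I[y:y+h,x:x+w],(W,H),interpolation=cv2.INTER_CUBIC)
cv2.imwrite('pics/c2.png',np.hstack([f(b,170,120,120,150,400,500),f(a,230,110,120,150,400,500)]))
E
```

```text
(array([111.5,  51.3, 183.2]), 'radius', np.float64(119.6), 'theta', np.float64(1.905)) [5.33829451 6.81383601 1.93539175] [ 1.74187592 -0.5202082   0.7234822 ] 0.01246319084339209 [  33.   11.  -43.   48.  -14. -157.] [ 179.68191835   28.50860349 -168.98766879]
```

View pics/c2.png

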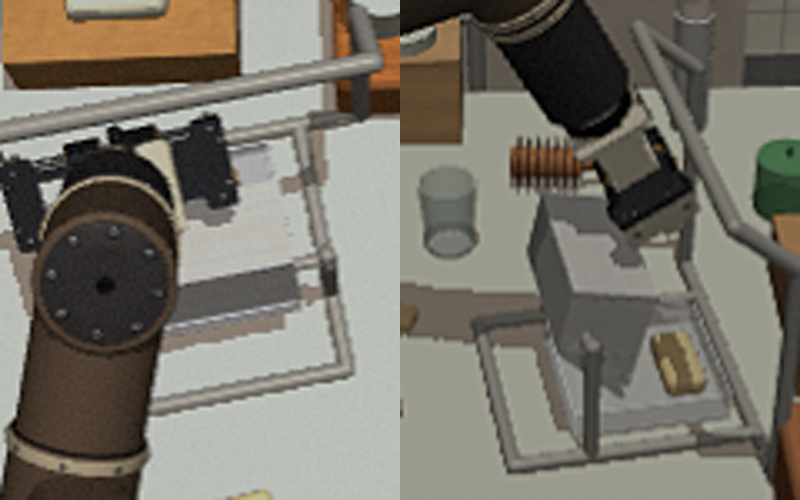

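```bash
python3 - <<'E'
from ik import *
path(1.905,1.1,12,12,28.5,32,3,0,11);print();path(1.1,0,12,5,32,8,0,0,16)
E
```

```text
[-3.4, -0.5, 8.0, 0.06, -0.31, -0.27, 0],
[-4.0, -0.6, 7.7, 0.06, -0.31, -0.27, 0],
[-4.5, -0.7, 7.4, 0.06, -0.31, -0.27, 0],
[-5.1, -0.8, 7.1, 0.06, -0.31, -0.27, 0],
[-5.6, -0.8, 6.7, 0.06, -0.31, -0.27, 0],
[-6.0, -0.9, 6.2, 0.05, -0.31, -0.27, 0],
[-6.4, -1.0, 5.8, 0.05, -0.31, -0.27, 0],
[-6.8, -1.0, 5.3, 0.05, -0.31, -0.27, 0],
[-7.2, -1.1, 4.7, 0.05, -0.31, -0.27, 0],
[-7.5, -1.1, 4.2, 0.05, -0.31, -0.27, 0],
[-7.8, -1.2, 3.6, 0.05, -0.31, -0.27, 0],

[-7.9, -1.1, 2.9, -0.21, 1.48, -0.00, 0],
[-8.1, -1.2, 2.4, -0.21, 1.48, 0.00, 0],
[-8.3, -1.2, 1.9, -0.21, 1.48, -0.00, 0],
[-8.5, -1.2, 1.4, -0.21, 1.48, -0.00, 0],
[-8.6, -1.2, 0.8, -0.21, 1.48, 0.00, 0],
[-8.7, -1.3, 0.3, -0.21, 1.48, 0.00, 0],
[-8.7, -1.3, -0.3, -0.21, 1.48, -0.00, 0],
[-8.7, -1.3, -0.8, -0.21, 1.48, 0.00, 0],
[-8.7, -1.3, -1.4, -0.21, 1.48, 0.00, 0],
[-8.6, -1.2, -1.9, -0.21, 1.48, 0.00, 0],
[-8.5, -1.2, -2.5, -0.21, 1.48, -0.00, 0],
[-8.4, -1.2, -3.1, -0.21, 1.48, 0.00, 0],
[-8.2, -1.2, -3.6, -0.21, 1.48, -0.00, 0],
[-8.0, -1.2, -4.1, -0.21, 1.48, 0.00, 0],
[-7.7, -1.1, -4.6, -0.21, 1.48, -0.00, 0],
[-7.4, -1.1, -5.1, -0.21, 1.48, 0.00, 0],
```

move_arm(commands=[[-3.4,0.5,8.0,0.06,-0.31,-0.27,0],[-4.0,-0.6,7.7,0.06,-0.31,-0.27,0],[-4.5,-0.7,7.4,0.06,-0.31,-0.27,0],[-5.1,-0.8,7.1,0.06,-0.31,-0.27,0],[-5.6,-0.8,6.7,0.06,-0.31,-0.27,0],[-6.0,-0.9,6.2,0.05,-0.31,-0.27,0],[-6.4,-1.0,5.8,0.05,-0.31,-0.27,0],[-6.8,-1.0,5.3,0.05,-0.31,-0.27,0],[-7.2,-1.1,4.7,0.05,-0.31,-0.27,0],[-7.5,-1.1,4.2,0.05,-0.31,-0.27,0],[-7.8,-1.2,3.6,0.05,-0.31,-0.27,0]], squeeze=8)

```text
time_s: 8.8
tcp_pos: [0.599, 0.1923, 0.2287]
eef_rot: [179.9, 31.5, -172.0]
contact_force: [-1.8, 3.9, -8.9]
gripper_width: 0.0121
```

```bash
python3 - <<'E'
from st import *
s=get_state();print(where(s),s['contact_force'],s['moment'],s['gripper_width'],s['joints'].round(0),s['eef_rot'])
E
```

```text
(array([ 41.4,  50.1, 244.9]), 'radius', np.float64(112.8), 'theta', np.float64(1.08)) [-1.84972188  3.85011756 -8.86301007] [0.8921386  3.72269318 1.0481363 ] 0.012078473395551407 [  39.    0.  -48.   49.  -21. -164.] [ 179.88991408   31.51441787 -171.96454274]
```

move_arm(commands=[[-7.5,-0.8,3.9,-0.21,1.48,0,0],[-7.8,-1.2,3.4,-0.21,1.48,0,0],[-8.0,-1.2,2.9,-0.21,1.48,0,0],[-8.2,-1.2,2.4,-0.21,1.48,0,0],[-8.4,-1.2,1.8,-0.21,1.48,0,0],[-8.6,-1.3,1.1,-0.21,1.48,0,0],[-8.7,-1.3,0.2,-0.21,1.48,0,0],[-8.7,-1.3,-0.5,-0.21,1.48,0,0]])

```text
time_s: 9.6
tcp_pos: [0.5339, 0.1823, 0.2447]
eef_rot: [179.9, 19.6, -172.1]
contact_force: [2.1, 1.5, -7.4]
gripper_width: 0.012
```

```bash
python3 - <<'E'
from ik import *
s=get_state();print(where(s),s['contact_force'],s['moment'],s['gripper_width'],s['joints'].round(0),s['eef_rot'])
E
```

```text
(array([-20.9,  49.4, 262.6]), 'radius', np.float64(124.4), 'theta', np.float64(0.536)) [ 2.12008223  1.50209937 -7.38332899] [0.41992342 1.12583852 0.30391384] 0.011983970678896021 [  46.   -2.  -34.   18.  -43. -140.] [ 179.92031614   19.57272762 -172.07190805]
```

move_arm(commands=[[-8.7,-1.3,-1.4,-0.21,1.48,0,0],[-8.6,-1.2,-1.9,-0.21,1.48,0,0],[-8.5,-1.2,-2.5,-0.21,1.48,0,0],[-8.4,-1.2,-3.1,-0.21,1.48,0,0],[-8.2,-1.2,-3.6,-0.21,1.48,0,0],[-8.0,-1.2,-4.1,-0.21,1.48,0,0],[-7.7,-1.1,-4.6,-0.21,1.48,0,0],[-5,-0.7,-3.5,-0.21,1.0,0,0],[0,0,0,0,0,0,0]])

```text
time_s: 10.5
tcp_pos: [0.4709, 0.1726, 0.221]
eef_rot: [-180.0, 8.1, -172.1]
contact_force: [-2.8, -4.0, 0.7]
gripper_width: 0.0126
```

```bash
python3 - <<'E'
from ik import *
s=get_state();print(where(s),s['contact_force'],s['moment'],s['gripper_width'],s['joints'].round(0),s['eef_rot'])
E
```

```text
(array([-81. ,  48.9, 239.9]), 'radius', np.float64(128.6), 'theta', np.float64(0.023)) [-2.7675246  -4.02231483  0.71825182] [-1.31476229e+00  1.47034927e+00 -1.29967022e-03] 0.012560916759287872 [  47.   -1.  -30.    6.  -55. -132.] [-179.95645404    8.09553452 -172.1150134 ]
```

move_arm(commands=[[-2.5,-0.5,-1.5,0,0,0,0],[-2.5,-0.5,-1.5,0,0,0,0],[-2,0,0,0,0,0,0],[0,0,0,0,0,0,0]])

```text
time_s: 10.9
tcp_pos: [0.4649, 0.1717, 0.2181]
eef_rot: [-180.0, 8.3, -172.1]
contact_force: [7.7, -5.9, -5.9]
gripper_width: 0.0122
```

```bash
python3 - <<'E'
from ik import *
s=get_state();print(where(s),s['contact_force'],s['moment'],s['gripper_width'],s['joints'].round(0),s['eef_rot'])
E
```

```text
(array([-87.1,  48.9, 236.9]), 'radius', np.float64(130.3), 'theta', np.float64(-0.028)) [ 7.67688802 -5.85851585 -5.85601051] [-1.91916577 -2.00191498 -0.19965853] 0.012157255413737536 [  47.   -1.  -31.    6.  -54. -133.] [-179.95833136    8.27069582 -172.07953239]
```

move_arm(commands=[[0,0,0,0,0,0,50],[0,0,0,0,0,0,50],[0,0,0,0,0,0,50],[-1,0,20,0,0,0,50],[-2,0,35,0,0,0,50],[0,0,45,-0.57,4,0,50],[0,0,25,-0.57,4,0,50]])

```text
time_s: 11.6
tcp_pos: [0.4616, 0.1728, 0.3478]
eef_rot: [179.8, 0.3, -172.0]
contact_force: [0.9, 0.9, 0.2]
gripper_width: 0.0438
```

```bash
python3 - <<'E'
from st import *
import pickle
s0=get_state();print(s0['tcp_pos'],s0['eef_rot'],s0['gripper_width'])
s,c=pickle.load(open('w1.pkl','rb'))
I=c['frame'];cr=I[160:250,220:430];b=capture('top')['frame']
cv2.imwrite('pics/c3.png',np.vstack([cv2.resize(cr,(798,342),interpolation=cv2.INTER_CUBIC),cv2.resize(b[135:255,180:330],(0,0),fx=2,fy=2,interpolation=cv2.INTER_CUBIC).copy() if 0 else cv2.resize(b[140:200+55,150:350],(798,250))]))
E
```

```text
[0.46163915 0.17281281 0.34778783] [ 179.84560041    0.27589069 -171.9634321 ] 0.043847650786199
```

View pics/c3.png

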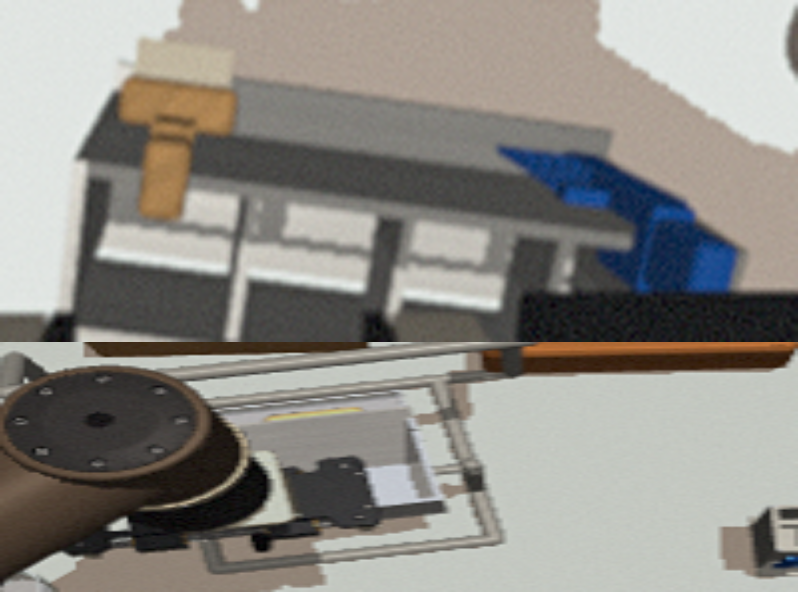

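```bash
python3 - <<'E'
from st import *
import pickle
s,c=pickle.load(open('w1.pkl','rb'))
f=lambda x,y:(220+x/3.8-.37,160+y/3.8-.37)
A=onz(c,f(80,163),.15,s);B=onz(c,f(632,240),.15,s);print(A,B,np.linalg.norm(A-B),np.degrees(np.arctan2(-(B-A)[0],(B-A)[1])))
for y,z in((185,.19),(200,.19),(215,.197),(140,.165)):print(y,onz(c,f(164,y),z,s))
m=cv2.inRange(cv2.cvtColor(c['frame'],cv2.COLOR_BGR2HSV),(8,100,90),(25,220,255))[160:250,220:300]
for v in range(40,60,2):
    u=np.flatnonzero(m[v]); 
    if len(u):print(v+160,u.min()+220,u.max()+220)
E
```

```text
[ 0.44547676 -0.43273253  0.15      ] [ 0.44538063 -0.24151234  0.15      ] 0.19122021224175087 0.028803321185108255
185 [ 0.43854663 -0.40318371  0.19      ]
200 [ 0.44318785 -0.40257428  0.19      ]
215 [ 0.44582637 -0.40189474  0.197     ]
140 [ 0.43030265 -0.4054575   0.165     ]
200 258 269
202 258 269
204 258 269
206 258 268
208 257 268
210 257 267
212 257 267
214 257 267
216 258 266
```

move_arm(commands=[[0,-41,0,0,0,-0.5,50],[0,-41,0,0,0,-0.5,50],[0,-41,0,0,0,-0.5,50],[0,-41,0,0,0,-0.5,50],[0,-41,0,0,0,-0.5,50],[0,-41,0,0,0,-0.5,50],[0,-41,0,0,0,-0.5,50],[0,-41,0,0,0,-0.5,50],[0,-41,0,0,0,-0.5,50],[0,-41,0,0,0,-0.5,50],[0,-41,0,0,0,-0.5,50],[-5,-41,0,0,0,-0.5,50],[-5,-41,0,0,0,-0.5,50],[-5,-41,0,0,0,-0.5,50],[-5,0,-35,0,0,-0.5,50],[0,0,-40,0,0,-0.5,50],[0,0,0,0,0,0,50]])

```text
time_s: 13.35
tcp_pos: [0.4391, -0.4002, 0.2627]
eef_rot: [179.7, -0.3, 179.8]
contact_force: [-0.2, -0.1, -0.7]
gripper_width: 0.0439
```

```bash
python3 - <<'E'
from st import *
import pickle
s=get_state();c=capture('wrist');pickle.dump((s,c),open('w4.pkl','wb'));print(s['tcp_pos'],s['eef_rot'],s['joints'].round(0))
cv2.imwrite('pics/w4.png',cv2.resize(c['frame'][130:300,150:430],(800,486),interpolation=cv2.INTER_CUBIC))
E
```

```text
[ 0.43907324 -0.40024236  0.2627097 ] [179.69024275  -0.29157675 179.81556658] [-24.  12.  -6.  -0. -72. -67.]
```

View pics/w4.png

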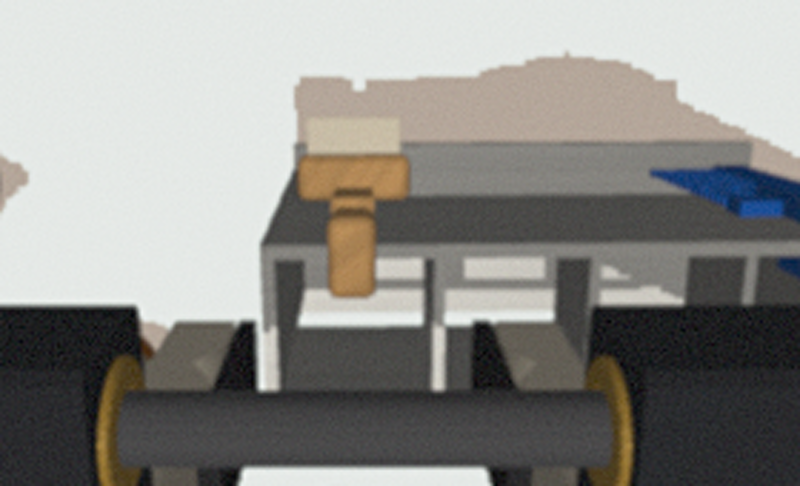

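```bash
python3 - <<'E'
from st import *
import pickle
s,c=pickle.load(open('w4.pkl','rb'))
f=lambda x,y:(150+x/2.857-.32,130+y/2.857-.32)
print('plate near/far edge',onz(c,f(262,244),.15,s),onz(c,f(262,258),.15,s),onz(c,f(790,244),.15,s))
for x in(328,376):print('grip far top',onz(c,f(x,296),.197,s))
print('tcp->',onz(c,f(352,270),.19,s))
print('grip bottom near?',onz(c,f(352,212),.165,s),onz(c,f(352,212),.197,s))
E
```

```text
plate near/far edge [ 0.44418342 -0.43427441  0.15      ] [ 0.44916977 -0.43444876  0.15      ] [ 0.44505732 -0.2522175   0.15      ]
grip far top [ 0.44679132 -0.41003542  0.197     ]
grip far top [ 0.44686042 -0.39622897  0.197     ]
tcp-> [ 0.44117726 -0.40315386  0.19      ]
grip bottom near? [ 0.42955562 -0.40328782  0.165     ] [ 0.42201144 -0.40296196  0.197     ]
```

move_arm(commands=[[-2.5,-1.5,0,0,0,0,50],[-2,-1.4,-30,0,0,0,50],[0,0,-35,0,0,0,50],[0,0,-34.5,0,0,0,50],[0,0,0,0,0,0,50],[0,0,0,0,0,0,0],[0,0,0,0,0,0,0],[0,0,0,0,0,0,0],[0,0,0,0,0,0,0],[0,0,0,0,0,0,0],[0,0,0,0,0,0,0]], squeeze=20)

```text
time_s: 14.5
tcp_pos: [0.4376, -0.405, 0.17]
eef_rot: [-179.9, 0.2, 179.9]
contact_force: [0.3, 1.5, 5.3]
gripper_width: 0.0141
```

```bash
python3 - <<'E'
from st import *
s=get_state();print(s['tcp_pos'],s['eef_rot'],s['contact_force'],s['moment'],s['gripper_width'])
E
```

```text
[ 0.43760907 -0.40501753  0.16997862] [-179.92941499    0.22466583  179.9283709 ] [0.29679749 1.46101214 5.34590988] [ 0.58155859 -0.08376674  0.02944853] 0.014106710581595594
```

move_arm(commands=[[0,0,10,0,0,0,0],[0,0,20,0,0,0,0],[0,0,30,0,0,0,0],[0,0,40,0,0,0,0],[0,0,40,0,0,0,0],[0,0,35,0,0,0,0],[0,0,20,0,0,0,0],[0,0,5,0,0,0,0],[0,0,0,0,0,0,0]], squeeze=35)

```text
time_s: 15.4
tcp_pos: [0.4369, -0.4046, 0.3691]
eef_rot: [-180.0, 0.2, 179.9]
contact_force: [-0.2, 0.0, -0.8]
gripper_width: 0.0135
```

```bash
python3 - <<'E'
from st import *
s=get_state();print(s['tcp_pos'],s['eef_rot'],s['contact_force'],s['moment'],s['gripper_width'])
c=capture('wrist');cv2.imwrite('pics/w5.png',c['frame'])
T=tcam(c,s);Bp=s['tcp_pos']+np.array([.0091,0,-.020])
for d in[(0,0,0),(-.012,0,.047),(0,0,.047),(-.027,-.022,-.05),(-.027,.022,-.05)]:print(d,proj(c,Bp+np.array(d),s).round(0))
E
```

```text
[ 0.43691865 -0.40457769  0.36914614] [-1.79992258e+02  1.69312902e-01  1.79904261e+02] [-0.22975957  0.04801379 -0.76002079] [-0.04446157 -0.07281408  0.02333749] 0.013496487227348648
(0, 0, 0) [277. 257.]
(-0.012, 0, 0.047) [277. 274.]
(0, 0, 0.047) [277. 295.]
(-0.027, -0.022, -0.05) [250. 201.]
(-0.027, 0.022, -0.05) [304. 201.]
```

View pics/w5.png

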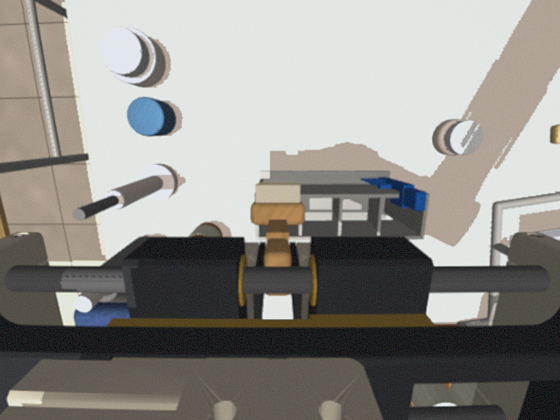

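move_arm(commands=[[2,15,0,0,0,0.3,0],[4,30,0,0,0,0.6,0],[5,40,0,0,0,0.7,0],[5,40,0,0,0,0.7,0],[5,40,0,0,0,0.7,0],[5,40,0,0,0,0.7,0],[5,40,0,0,0,0.7,0],[5,40,0,0,0,0.7,0],[5,40,0,0,0,0.7,0],[5,40,0,0,0,0.7,0],[5,40,0,0,0,0.7,0],[5,40,0,0,0,0.7,0],[4,35,0,0,0,0.5,0],[2,15,0,0,0,0.3,0],[0,6,-20,0,0,0,0],[0,0,-40,0,0,0,0],[0,0,-30,0,0,0,0],[0,0,0,0,0,0,0],[0,0,0,0,0,0,0]])

```text
time_s: 17.35
tcp_pos: [0.5022, 0.0973, 0.2828]
eef_rot: [180.0, 0.7, -171.3]
contact_force: [1.5, 1.8, 18.6]
gripper_width: 0.0134
```

```bash
python3 - <<'E'
from st import *
import pickle
s=get_state();print(s['tcp_pos'],s['eef_rot'],s['joints'].round(0),s['contact_force'])
c=capture('wrist');pickle.dump((s,c),open('w6.pkl','wb'));cv2.imwrite('pics/w6.png',cv2.resize(c['frame'][100:310,110:450],(800,494),interpolation=cv2.INTER_CUBIC))
for m in[(-55,85,200),(-55,-85,200),(-50,-85,200),(-99,50,261),(-55,-30,200)]:print(m,((proj(c,W(*m),s)-[110,100])*2.353).round(0))
print(goal(s,0,0,0,0))
E
```

```text
[0.50222676 0.09733599 0.28276873] [ 179.95255532    0.71833528 -171.299986  ] [  33.    3.  -15.    0.  -72. -115.] [ 1.53890103  1.77506109 18.57199831]
(-55, 85, 200) [700. 285.]
(-55, -85, 200) [244. 281.]
(-50, -85, 200) [245. 294.]
(-99, 50, 261) [691. 197.]
(-55, -30, 200) [392. 283.]
(array([  53.2,   38.1, -301.8]), array([-0.15,  0.7 , -0.48]))
```

View pics/w6.png

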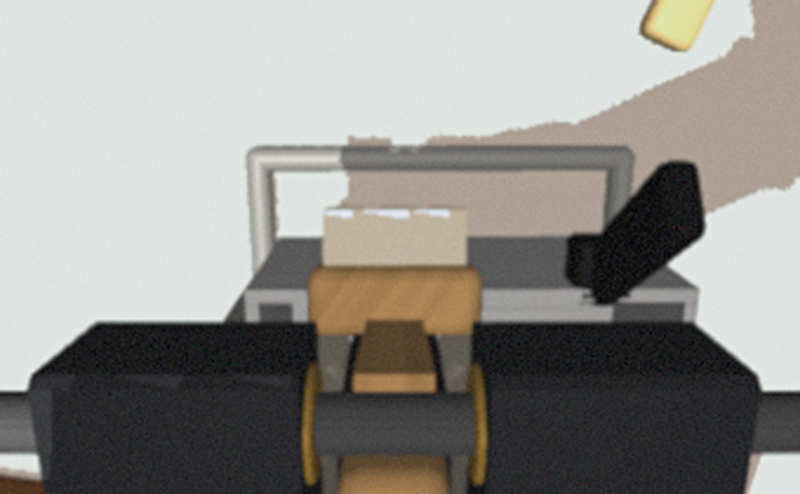

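```bash
python3 - <<'E'
from st import *
import pickle
s=get_state();a=capture('scene');b=capture('top')
pickle.dump((s,a,b),open('c6.pkl','wb'))
f=lambda I,x,y,w,h,W,H:cv2.resize(I[y:y+h,x:x+w],(W,H),interpolation=cv2.INTER_CUBIC)
cv2.imwrite('pics/c6.png',np.hstack([f(a['frame'],220,120,100,125,480,600),f(b['frame'],190,160,80,150,320,600)]))
print(proj(a,W(-55,-30,200)),proj(a,s['tcp_pos']),s['contact_force'],s['moment'])
E
```

```text
[263.96075163 187.63598907] [262.52627736 166.78171134] [ 2.38107236  1.2794761  18.00879796] [ 0.91352757 -1.21049529  0.02161096]
```

View pics/c6.png

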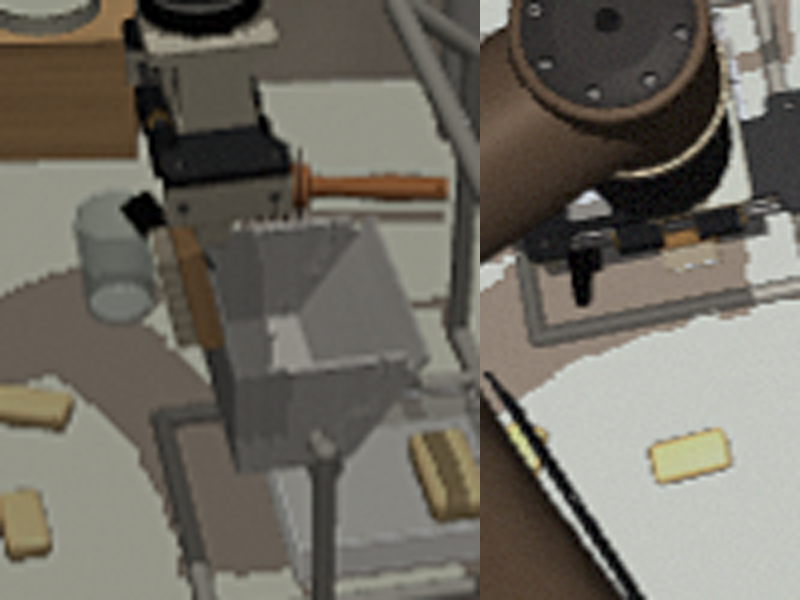

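move_arm(commands=[[-2,0,10,0,0,0,0],[-2,0,25,0,0,0,0],[-2,0,35,0,0,0,0],[0,0,20,0,0,0,0],[0,0,0,0,0,0,0],[0,0,0,0,0,0,0]])

```text
time_s: 18.1
tcp_pos: [0.4922, 0.0962, 0.368]
eef_rot: [-180.0, 0.1, -171.4]
contact_force: [1.0, -0.2, -1.7]
gripper_width: 0.014
```

```bash
python3 - <<'E'
from st import *
import pickle
s=get_state();print(s['tcp_pos'],s['eef_rot'],s['contact_force'],s['moment'],s['gripper_width'])
a=capture('scene');b=capture('top');c=capture('wrist');pickle.dump((s,a,b,c),open('c7.pkl','wb'))
a0,b0=pickle.load(open('c0.pkl','rb'))
for u in[(310,267),(310,262),(200,275),(242,273)]:print(u,onz(b0,u,.04))
for n,I,(x0,y0,x1,y1) in(('w',c['frame'],(230,150,320,320)),('scene',a['frame'],(235,120,285,215))):
    m=cv2.inRange(cv2.cvtColor(I,cv2.COLOR_BGR2HSV),(8,90,60),(25,220,255))[y0:y1,x0:x1]
    for v in range(0,m.shape[0],4):
        u=np.flatnonzero(m[v])
        if len(u):print(n,v+y0,u.min()+x0,u.max()+x0,len(u))
for z in(-.145,-.083,-.07,-.008):print(z,proj(a,s['tcp_pos']+np.array([-.01,0,z])).round(0))
cv2.imwrite('pics/c7.png',np.hstack([cv2.resize(c['frame'][150:330,200:360],(400,450),interpolation=cv2.INTER_CUBIC),cv2.resize(a['frame'][100:212,220:320],(400,450),interpolation=cv2.INTER_CUBIC)]))
E
```

```text
[0.49224362 0.09620964 0.36801899] [-1.79996119e+02  5.22744639e-02 -1.71391753e+02] [ 1.03648093 -0.16161573 -1.66863364] [-0.00480572  0.04428617 -0.00026754] 0.014011153264275355
(310, 267) [ 0.368581   -0.09939118  0.04      ]
(310, 262) [ 0.3843184  -0.10022334  0.04      ]
(200, 275) [0.35784302 0.24650821 0.04      ]
(242, 273) [0.35876247 0.11466848 0.04      ]
w 214 244 310 67
w 218 241 313 73
w 222 241 313 73
w 226 241 313 73
w 230 241 312 72
w 234 241 312 72
w 238 244 310 67
w 242 261 298 35
w 246 263 291 29
w 250 262 292 31
w 254 261 293 33
w 258 241 314 46
w 262 240 315 51
w 266 239 315 49
w 270 239 316 11
w 274 238 316 11
w 278 238 316 10
w 282 238 316 10
w 286 238 317 11
w 290 238 316 11
w 294 238 316 58
w 298 239 316 59
w 302 239 316 58
w 306 254 313 48
w 310 254 300 47
w 314 254 319 51
w 318 254 319 57
scene 120 241 247 5
scene 124 239 246 8
scene 128 235 246 12
scene 132 235 247 13
scene 136 235 247 13
scene 140 235 247 13
scene 144 235 256 19
scene 148 235 257 17
scene 152 235 257 18
scene 156 254 284 27
scene 160 255 283 19
scene 164 256 260 5
scene 168 257 261 5
-0.145 [257. 182.]
-0.083 [256. 167.]
-0.07 [256. 163.]
-0.008 [255. 146.]
```

View pics/c7.png

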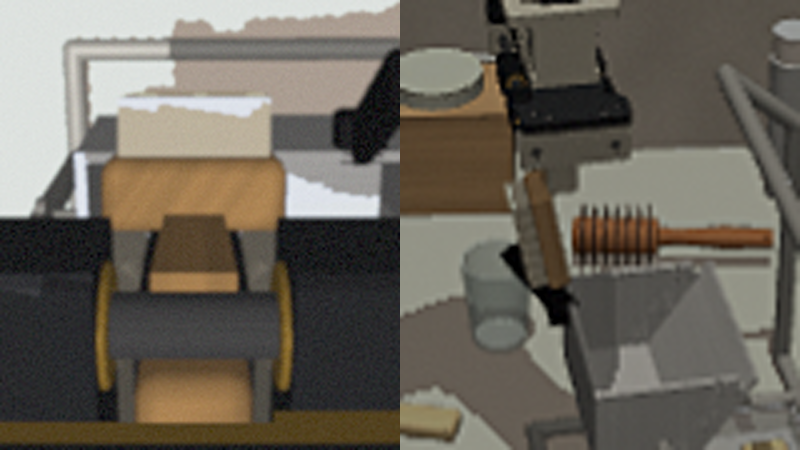

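```bash
python3 - <<'E'
from st import *
import pickle
s,a,b,c=pickle.load(open('c7.pkl','rb'))
K=np.array(c['camera_matrix']);T=np.array(c['tool_from_camera'])
def rows(I,v0,v1):
    m=cv2.inRange(cv2.cvtColor(I,cv2.COLOR_BGR2HSV),(8,90,60),(25,220,255))
    for v in range(v0,v1,2):
        u=np.flatnonzero(m[v,235:320])+235
        if len(u)<35: continue
        w=u.max()-u.min()+1;D=K[0,0]*.044/w
        p=np.array([(u.mean()-K[0,2])/K[0,0]*D,-(v-K[1,2])/K[1,1]*D,-D,1])
        print(v,w,'D',round(D,3),'tool xyz mm',((T@p)[:3]*1e3).round(0))
I5=cv2.imread('pics/w5.png');rows(I5,196,232);print();rows(c['frame'],208,244)
# scene wood bottom
m=cv2.inRange(cv2.cvtColor(a['frame'],cv2.COLOR_BGR2HSV),(8,90,60),(25,220,255))[125:180,248:264]
for v in range(15,55,2):
    u=np.flatnonzero(m[v]); 
    if len(u):print('scene',v+125,u.min()+248,u.max()+248)
E
```

```text
204 50 D 0.254 tool xyz mm [11.  1. 88.]
206 52 D 0.245 tool xyz mm [12.  1. 78.]
208 54 D 0.236 tool xyz mm [12.  1. 69.]
210 52 D 0.245 tool xyz mm [ 9.  1. 77.]
212 52 D 0.245 tool xyz mm [ 7.  1. 77.]
214 52 D 0.245 tool xyz mm [ 5.  1. 77.]
216 52 D 0.245 tool xyz mm [ 4.  1. 76.]
218 52 D 0.245 tool xyz mm [ 2.  1. 76.]
220 52 D 0.245 tool xyz mm [ 0.  1. 75.]
222 51 D 0.249 tool xyz mm [-3.  1. 79.]
224 39 D 0.326 tool xyz mm [-28.   1. 152.]

214 67 D 0.19 tool xyz mm [20.  0. 24.]
216 71 D 0.179 tool xyz mm [22.  0. 13.]
218 73 D 0.174 tool xyz mm [22.  0.  8.]
220 73 D 0.174 tool xyz mm [21.  0.  8.]
222 73 D 0.174 tool xyz mm [19.  0.  8.]
224 73 D 0.174 tool xyz mm [18.  0.  7.]
226 73 D 0.174 tool xyz mm [17.  0.  7.]
228 73 D 0.174 tool xyz mm [16.  0.  7.]
230 72 D 0.177 tool xyz mm [14. -0.  9.]
232 72 D 0.177 tool xyz mm [13. -0.  8.]
234 72 D 0.177 tool xyz mm [12. -0.  8.]
236 72 D 0.177 tool xyz mm [11. -0.  8.]
238 67 D 0.19 tool xyz mm [ 5.  0. 20.]
240 67 D 0.19 tool xyz mm [ 3.  0. 19.]
242 38 D 0.335 tool xyz mm [-50.   1. 155.]
scene 142 253 255
scene 144 251 256
scene 146 251 256
scene 148 252 257
scene 150 253 257
scene 152 253 257
scene 154 254 258
scene 156 254 263
scene 158 254 263
scene 160 255 259
scene 162 255 263
scene 164 256 260
scene 166 256 260
scene 168 257 261
scene 170 257 261
```

move_arm(commands=[[-2,-15,0,0,0,0,0],[-4,-32,0,0,0,0,0],[-4,-35,0,-0.65,4.45,0,0],[-4,-35,0,-0.65,4.45,0,0],[-4,-35,0,0,0,0,0],[-4,-24,-15,0,0,0,0],[0,0,-35,0,0,0,0],[0,0,-45,0,0,0,0],[0,0,-45,0,0,0,0],[0,0,-45,0,0,0,0],[0,0,-35,0,0,0,0],[0,0,-20,0,0,0,0],[0,0,-10,0,0,0,0],[0,0,0,0,0,0,0],[0,0,0,0,0,0,0]])

```text
time_s: 19.75
tcp_pos: [0.4716, -0.0799, 0.1197]
eef_rot: [180.0, -8.8, -171.4]
contact_force: [-0.1, 0.5, -0.3]
gripper_width: 0.0137
```

```bash
python3 - <<'E'
from st import *
s=get_state();print(s['tcp_pos'],s['eef_rot'],s['contact_force'],s['moment'],s['gripper_width'])
a=capture('scene')
m=cv2.inRange(cv2.cvtColor(a['frame'],cv2.COLOR_BGR2HSV),(8,90,60),(25,220,255))[200:290,235:285]
t=s['tcp_pos']
for z in(-.02,-.085):print(proj(a,t+[-.01,0,z]).round(1))
for v in range(0,90,3):
    u=np.flatnonzero(m[v]); 
    if len(u):print('scene',v+200,u.min()+235,u.max()+235)
E
```

```text
[ 0.47157417 -0.07991851  0.11967041] [ 179.97928535   -8.80523983 -171.38004992] [-0.08348641  0.51265892 -0.25556591] [ 0.11995552 -0.60744153  0.036066  ] 0.013738331612546435
[251.4 248.6]
[252.2 263.1]
scene 221 247 249
scene 224 247 251
scene 233 249 252
scene 242 247 249
scene 245 247 249
scene 248 248 249
scene 251 248 252
scene 254 248 253
scene 257 248 253
scene 260 249 253
scene 263 249 253
```

move_arm(commands=[[0,0,-15,0,0,0,0],[0,0,-8,0,0,0,0],[0,0,-5,0,0,0,0],[0,0,0,0,0,0,0],[0,0,0,0,0,0,0]])

```text
time_s: 20.3
tcp_pos: [0.4713, -0.0797, 0.0913]
eef_rot: [180.0, -8.8, -171.4]
contact_force: [-0.4, 0.3, -0.7]
gripper_width: 0.0138
```

move_arm(commands=[[0,0,-5,0,0,0,0],[0,0,-4,0,0,0,0],[0,0,0,0,0,0,0],[0,0,0,0,0,0,0]])

```text
time_s: 20.7
tcp_pos: [0.4724, -0.0794, 0.0827]
eef_rot: [180.0, -8.7, -171.3]
contact_force: [0.5, 2.2, 6.4]
gripper_width: 0.014
```

move_arm(commands=[[0,0,0,0,0,0,24],[0,0,5,0,0,0,24],[-3.6,-0.5,18,0.43,-2.93,0,24],[-3.6,-0.5,19,0.43,-2.93,0,24],[-3.6,-0.5,14,0.43,-2.93,0,24],[0,0,0,0,0,0,24],[0,0,0,0,0,0,0],[0,0,0,0,0,0,0],[0,0,0,0,0,0,0]], squeeze=35)

```text
time_s: 21.6
tcp_pos: [0.4608, -0.0812, 0.1377]
eef_rot: [-180.0, -0.0, -171.4]
contact_force: [-0.4, 1.0, 8.0]
gripper_width: 0.014
```

```bash
python3 - <<'E'
from st import *
import pickle
s=get_state();print(s['tcp_pos'],s['eef_rot'],s['contact_force'],s['moment'],s['gripper_width'])
a=capture('scene');c=capture('wrist');pickle.dump((s,a,c),open('c8.pkl','wb'))
cv2.imwrite('pics/c8.png',np.hstack([cv2.resize(c['frame'][130:330,180:380],(400,400),interpolation=cv2.INTER_CUBIC),cv2.resize(a['frame'][190:290,220:320],(400,400),interpolation=cv2.INTER_CUBIC)]))
E
```

```text
[ 0.46083514 -0.08119252  0.13771186] [-1.79967827e+02 -4.27836571e-02 -1.71369808e+02] [-0.36027125  1.01966517  8.02093063] [ 0.28724464  0.63738026 -0.03086785] 0.013957494699712629
```

View pics/c8.png

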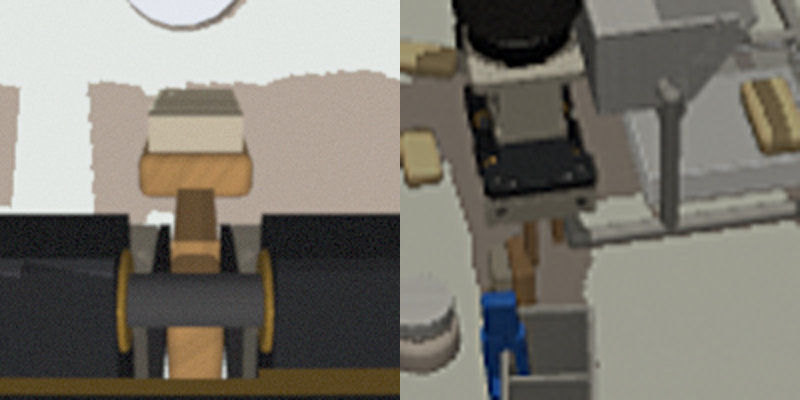

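```bash
python3 - <<'E'
from st import *
import pickle
s,a,c=pickle.load(open('c8.pkl','rb'))
K=np.array(c['camera_matrix']);T=np.array(c['tool_from_camera'])
def P(u,v,D): return (T@np.array([(u-K[0,2])/K[0,0]*D,-(v-K[1,2])/K[1,1]*D,-D,1]))[:3]*1e3
def wood(I,v0,v1,off=0):
    m=cv2.inRange(cv2.cvtColor(I,cv2.COLOR_BGR2HSV),(8,90,60),(25,220,255))
    for v in range(v0,v1,2):
        u=np.flatnonzero(m[v,235:320])+235
        if len(u)>25:
            w=u.max()-u.min()+1;D=K[0,0]*.044/w;print(v,w,P(u.mean(),v,D).round(0))
def brist(I,v0,v1):
    h=cv2.cvtColor(I,cv2.COLOR_BGR2HSV)
    for v in range(v0,v1,3):print(v,[tuple(int(k) for k in h[v,x]) for x in(240,250,256,277,300)])
wood(c['frame'],196,236)
def col(I,u,v0,v1): print([(v,tuple(int(k) for k in I[v,u])) for v in range(v0,v1,2)])
print('now');col(c['frame'],265,168,232);print('w5');col(cv2.imread('pics/w5.png'),265,176,236)
E
```

```text
208 54 [12.  1. 69.]
210 55 [12.  0. 65.]
212 56 [11.  1. 60.]
214 56 [10.  1. 60.]
216 56 [ 8.  1. 59.]
218 56 [ 7.  1. 59.]
220 56 [ 5.  1. 59.]
222 56 [ 4.  1. 58.]
224 54 [-0.  1. 66.]
226 52 [-5.  1. 74.]
now
[(168, (229, 231, 227)), (170, (228, 230, 227)), (172, (230, 231, 228)), (174, (145, 156, 160)), (176, (121, 137, 141)), (178, (100, 117, 123)), (180, (90, 102, 111)), (182, (92, 106, 112)), (184, (94, 109, 117)), (186, (93, 109, 114)), (188, (139, 159, 169)), (190, (163, 184, 198)), (192, (159, 182, 193)), (194, (161, 182, 197)), (196, (162, 184, 197)), (198, (161, 183, 195)), (200, (160, 184, 194)), (202, (159, 183, 194)), (204, (155, 177, 189)), (206, (92, 114, 132)), (208, (73, 109, 143)), (210, (77, 123, 159)), (212, (85, 132, 169)), (214, (85, 132, 172)), (216, (83, 132, 173)), (218, (88, 132, 174)), (220, (81, 126, 165)), (222, (79, 124, 162)), (224, (81, 124, 164)), (226, (71, 115, 151)), (228, (107, 127, 147)), (230, (151, 162, 175))]
w5
[(176, (216, 220, 222)), (178, (179, 184, 186)), (180, (125, 131, 131)), (182, (117, 132, 136)), (184, (113, 131, 139)), (186, (162, 183, 197)), (188, (164, 184, 195)), (190, (163, 186, 197)), (192, (162, 182, 193)), (194, (160, 181, 194)), (196, (164, 183, 193)), (198, (161, 183, 195)), (200, (161, 184, 196)), (202, (129, 150, 163)), (204, (66, 105, 136)), (206, (77, 124, 161)), (208, (82, 128, 168)), (210, (87, 135, 172)), (212, (82, 131, 172)), (214, (86, 132, 175)), (216, (82, 128, 167)), (218, (81, 126, 162)), (220, (85, 130, 163)), (222, (78, 119, 155)), (224, (68, 97, 123)), (226, (68, 67, 66)), (228, (75, 76, 79)), (230, (72, 72, 72)), (232, (71, 75, 80)), (234, (71, 80, 89))]
```

move_arm(commands=[[0,0,10,0,0,0,0],[0,0,20,0,0,0,0],[0,0,35,0,0,0,0],[0,0,45,0,0,0,0],[0,0,45,0,0,0,0],[0,0,40,0,0,0,0],[0,0,22,0,0,0,0],[1,5,8,0,0,0,0],[3,17,0,0,0,-0.1,0],[5,27,0,0,0,-0.1,0],[6,30,0,0,0,-0.1,0],[6,30,0,0,0,-0.1,0],[6,28,0,0,0,0,0],[4,20,0,0,0,0,0],[3,12,0,0,0,0,0],[1,6,0,0,0,0,0],[0.6,2.8,0,0,0,0,0],[0,0,0,0,0,0,0],[0,0,0,0,0,0,0]], squeeze=50)

```text
time_s: 23.6
tcp_pos: [0.4957, 0.096, 0.3629]
eef_rot: [-180.0, 0.0, -171.8]
contact_force: [-0.3, 0.9, -0.9]
gripper_width: 0.0136
```

```bash
cat > chk.py <<'E'
from st import *
import pickle,sys
s=get_state();print(s['tcp_pos'],s['eef_rot'],s['contact_force'],s['moment'],s['gripper_width'])
c=capture('wrist');pickle.dump((s,c),open(sys.argv[1]+'.pkl','wb'))
K=np.array(c['camera_matrix']);T=np.array(c['tool_from_camera']);I=c['frame']
m=cv2.inRange(cv2.cvtColor(I,cv2.COLOR_BGR2HSV),(8,90,60),(25,220,255))
for v in range(200,230,3):
    u=np.flatnonzero(m[v,235:320])+235
    if len(u)>25:
        w=u.max()-u.min()+1;D=K[0,0]*.044/w;print(v,w,(T@np.array([(u.mean()-K[0,2])/K[0,0]*D,-(v-K[1,2])/K[1,1]*D,-D,1]))[:3].round(3))
g=cv2.cvtColor(I,cv2.COLOR_BGR2GRAY)
for y in(-70,10,25):
    n=proj(c,W(-55,y,200),s);print('y',y,'pred near',n.round(1),'far',proj(c,W(-50,y,200),s).round(1),[int(k) for k in g[int(n[1])-10:int(n[1])+14,int(round(n[0]))]],'from row',int(n[1])-10)
print('TCP stand',(Rs.T@(s['tcp_pos']-SX)*1e3).round(1))
E
python3 chk.py w9
```

```text
[0.49572593 0.09596706 0.36292453] [-1.79989159e+02  2.64021240e-02 -1.71824965e+02] [-0.26214957  0.90242098 -0.90881135] [ 0.04924644 -0.06512321  0.00831603] 0.01356275738645793
209 55 [0.013 0.    0.065]
212 55 [0.01  0.    0.064]
215 55 [0.008 0.    0.064]
218 55 [0.006 0.    0.063]
221 55 [0.003 0.    0.062]
224 54 [-0.    -0.     0.066]
227 50 [-0.008 -0.     0.083]
y -70 pred near [242.4 206.3] far [242.6 210.5] [77, 87, 90, 91, 89, 94, 86, 85, 84, 91, 88, 85, 105, 141, 158, 159, 157, 137, 108, 100, 95, 96, 95, 98] from row 196
y 10 pred near [312.1 206.3] far [312.  210.5] [89, 85, 85, 86, 88, 88, 91, 90, 88, 87, 84, 94, 132, 154, 159, 158, 161, 156, 156, 157, 154, 162, 193, 218] from row 196
y 25 pred near [325.1 206.3] far [325.  210.5] [90, 85, 87, 84, 89, 91, 89, 89, 85, 85, 85, 107, 133, 157, 159, 157, 159, 159, 156, 160, 159, 156, 153, 158] from row 196
TCP stand [-64.7 -30.5 362.9]
```

move_arm(commands=[[1,0.2,0,0,0,-0.3,0],[1,0.2,0,0,0,-0.2,0],[0,0,-8,0,0,0,0],[0,0,-15,0,0,0,0],[0,0,-15,0,0,0,0],[0,0,-15,0,0,0,0],[0,0,-15,0,0,0,0],[0,0,-15,0,0,0,0],[0,0,-10,0,0,0,0],[0,0,0,0,0,0,0],[0,0,0,0,0,0,0]])

```text
time_s: 24.75
tcp_pos: [0.498, 0.097, 0.2701]
eef_rot: [-180.0, 0.0, -172.3]
contact_force: [0.3, -0.6, -0.1]
gripper_width: 0.0134
```

```bash
python3 chk.py w10
```

```text
[0.49802585 0.09696754 0.27011246] [-1.79979050e+02  3.69224261e-02 -1.72283811e+02] [ 0.2943358  -0.56878448 -0.058338  ] [ 0.00271165 -0.08593057  0.04063484] 0.013449822352867015
209 54 [0.012 0.001 0.069]
212 57 [0.013 0.    0.056]
215 57 [0.01  0.    0.056]
218 57 [0.008 0.    0.055]
221 56 [0.005 0.001 0.058]
224 55 [0.001 0.    0.062]
227 52 [-0.005 -0.     0.074]
y -70 pred near [228.8 230.9] far [229.1 236.5] [87, 85, 88, 88, 89, 89, 89, 92, 91, 89, 91, 89, 89, 96, 125, 147, 121, 65, 21, 25, 31, 26, 28, 29] from row 220
y 10 pred near [324.5 230.1] far [324.2 235.7] [90, 89, 90, 88, 88, 93, 93, 89, 89, 89, 82, 89, 115, 142, 160, 158, 122, 63, 24, 28, 23, 15, 32, 22] from row 220
y 25 pred near [342.4 229.9] far [342.  235.5] [85, 86, 88, 90, 89, 87, 87, 92, 91, 90, 91, 88, 91, 130, 157, 160, 157, 123, 62, 24, 29, 24, 28, 26] from row 219
TCP stand [-62.3 -29.8 270.1]
```

move_arm(commands=[[0,0,-10,0,0,0,0],[0,0,-12,0,0,0,0],[0,0,-10,0,0,0,0],[0,0,-8,0,0,0,0],[0,0,-6,0,0,0,0],[0,0,-4,0,0,0,0],[0,0,0,0,0,0,0],[0,0,0,0,0,0,0]])

```text
time_s: 25.6
tcp_pos: [0.4981, 0.0971, 0.2201]
eef_rot: [-180.0, 0.1, -172.3]
contact_force: [-0.3, -1.0, -0.1]
gripper_width: 0.0134
```

move_arm(commands=[[0,0,-3,0,0,0,0],[0,0,-3,0,0,0,0],[0,0,0,0,0,0,0],[0,0,0,0,0,0,0]])

```text
time_s: 26.0
tcp_pos: [0.4978, 0.097, 0.2138]
eef_rot: [-180.0, 0.0, -172.3]
contact_force: [0.7, -0.7, -0.8]
gripper_width: 0.0139
```

move_arm(commands=[[0,0,-2,0,0,0,0],[0,0,-2,0,0,0,0],[0,0,0,0,0,0,0],[0,0,0,0,0,0,0]])

```text
time_s: 26.4
tcp_pos: [0.4983, 0.097, 0.2125]
eef_rot: [180.0, 0.2, -172.2]
contact_force: [-9.1, 0.2, 17.7]
gripper_width: 0.0135
```

move_arm(commands=[[0,0,1.5,0,0,0,0],[0,0,0.5,0,0,0,0],[0,0,0,0,0,0,20],[0,0,0,0,0,0,30],[0,0,0,0,0,0,40],[0,0,0,0,0,0,40],[0,0,0,0,0,0,40]])

```text
time_s: 27.1
tcp_pos: [0.4978, 0.097, 0.2117]
eef_rot: [-180.0, 0.0, -172.3]
contact_force: [0.1, 0.7, 0.9]
gripper_width: 0.035
```

```bash
python3 chk.py w11
```

```text
[0.49783126 0.09697223 0.21167427] [-1.79985475e+02  1.09310459e-02 -1.72290148e+02] [0.06920524 0.67772057 0.9156415 ] [ 0.05357337 -0.00956382  0.03662352] 0.034971979213079284
212 53 [0.008 0.    0.073]
215 55 [0.008 0.    0.064]
218 55 [0.006 0.    0.063]
221 55 [0.003 0.    0.062]
224 55 [0.001 0.    0.062]
227 55 [-0.001  0.     0.061]
y -70 pred near [214.2 260.7] far [214.7 267.8] [93, 91, 92, 87, 81, 83, 78, 74, 74, 81, 80, 83, 76, 75, 68, 64, 55, 47, 53, 46, 54, 59, 62, 60] from row 250
y 10 pred near [338.7 259.7] far [338.3 266.8] [98, 95, 99, 96, 92, 97, 91, 94, 94, 95, 92, 98, 94, 91, 95, 90, 89, 62, 53, 43, 54, 52, 59, 64] from row 249
y 25 pred near [362.  259.5] far [361.5 266.6] [18, 14, 29, 34, 32, 33, 28, 29, 32, 26, 34, 42, 32, 35, 32, 39, 39, 43, 39, 43, 42, 45, 45, 38] from row 249
TCP stand [-62.5 -29.8 211.7]
```

move_arm(commands=[[0,0,5,0,0,0,40],[0,0,12,0,0,0,40],[0,0,25,0,0,0,40],[0,0,40,0,0,0,40],[0,-10,45,0,0,0,40],[-3,-40,20,0,0,0,40],[-3,-40,0,0,0,0,40],[-3,-40,0,0,0,0,40],[0,-40,0,0,0,0,40],[0,-40,0,0,0,0,40],[0,-40,0,0,0,0,40],[0,0,0,0,0,0,40],[0,0,0,0,0,0,40]])

```text
time_s: 28.45
tcp_pos: [0.4887, -0.1539, 0.3596]
eef_rot: [-180.0, 0.1, -172.4]
contact_force: [-0.3, -0.8, -0.2]
gripper_width: 0.0349
```

```bash
python3 - <<'E'
from st import *
s=get_state();print(s['tcp_pos'],s['contact_force'])
a=capture('scene')['frame'];b=capture('top')['frame']
f=lambda I,x,y,w,h,W,H:cv2.resize(I[y:y+h,x:x+w],(W,H),interpolation=cv2.INTER_CUBIC)
cv2.imwrite('pics/end.png',np.hstack([f(b,180,135,100,120,400,480),f(a,230,130,110,132,400,480)]))
E
```

```text
[ 0.48867012 -0.15392042  0.35964788] [-0.30206343 -0.75980102 -0.17929216]
```

View pics/end.png

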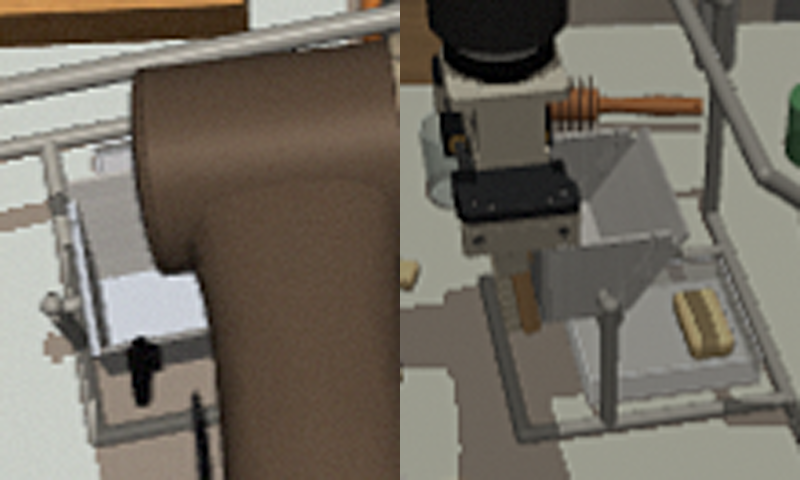

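```bash
python3 -c "
from plant import *
print(get_state()['time_s']);print(close_job())"
```

```text
28.55
the job is handed in; nothing more can be done
None
```

I tipped the tub, eased it back upright by hand, and hung the nail brush on the near rim beside the lever. I handed the job in at 28.55 s; no verdict was reported.

**Tub:** I held the lever all the way over to about 1.9 rad, and the picture showed the soap bar lying in the clear dish. I kept hold on the way back, at under 1 rad/s, and let go only when the tub was resting on its upright stop.

**Brush:** The first try failed. The brush head landed on the tub's rim and was pushed up and tilted in the fingers, at about 18 N. I stood the brush on the table, gripped it again at the right height, and hung it with the top of its hook slot on the rim, about 80 mm to the side of the lever. That second placing pressed on the rim at about 18 N.

**Last checks:** The final scene picture shows the tub upright, the soap in the dish and the brush hanging against the near wall. The arm was clear, with the gripper open and contact force under 1 N. The arm blocked the top camera's view of the brush, so that part rests on the scene camera and on the height at which the brush met the rim (213 mm expected, 212.5 mm measured).

- **Picture budget:** I viewed 15 pictures against the budget of 10. The extra ones mostly went on recovering the slipped brush.
- **Rim position:** The wrist camera put the rim about 2 mm off my first estimate of the stand's position, and I corrected for that before hanging the brush.
- **Other items:** I never touched the comb or the other items on purpose, but I did not check them one by one at the end.

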